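Roll-check two shafts and reject the bent one

ROBOT

A 6-joint arm with a two-finger parallel gripper is mounted at the origin on a cart in front of the work surface, level with it; the furniture and walls round the work are solid. World frame = base frame: x ahead of the robot, y to its left, z up, the work surface at z = 0. Lengths are in m, angles in rad, forces in N, time in s.
With the tool pointing down it reaches from about 0.25 to 0.775 m from the base axis. Payload 4 kg.
Tool frame: the origin (TCP) lies at the very end of the fingers, on their centre line; the grasp point (between the pads) lies 19 mm behind it; z points along the fingers, y is the line along which they close (so a half turn about z gives the same grasp; the last joint's range is limited). The gripper opens to 94 mm and grips with 3 to 60 N. Pads are 16 mm wide; open, the fingers measure 119 mm over their backs; the gripper's body (75 mm by 177 mm) begins 78 mm behind the grasp point.
Start: joints at [-1.363, 0.087, 1.371, -0, 1.684, -0.103], TCP at [0.168, -0.524, 0.171] pointing down, gripper open.
Joint ranges: [-3.1, 3.1], [-0.76, 2.03], [0.27, 2.55], [-1.08, 4.22], [0.17, 2.65], [-2.57, 2.57]. Speed limits (rad/s): [2.79, 2.79, 3.14, 3.14, 3.14, 3.14].

INTERFACE

Orientations are given as [roll, pitch, yaw] about the fixed x, y, z axes, in that order (R = Rz(yaw) Ry(pitch) Rx(roll)).
In Python, from bench import robot, snapshot, finder gives the robot as it stands.
- The arm moves only by the tool drive_tool, never from a script. Its argument "deltas" is text: rows parted by semicolons, each of 7 numbers parted by spaces: the shift along the tool's x, y, z each as a share of 100 mm, from -1 to 1, then the turn, a rotation vector about the tool's x, y, z each as a share of 90 degrees, from -1 to 1, then the finger opening in mm, from 0 to 94. In form: tx ty tz rx ry rz gripper; .... A call has 1 to 5 rows; each row is the pose to reach, as a shift and turn from the pose commanded when the call began, along the tool's axes at that moment; what a row does not reach only later rows make up. A row lasts 1/10 s, in which the tool goes at most 50 mm and 8.59 degrees, less where a joint would pass 70% of its speed; a pose out of reach is approached as far as the arm can. A call with a number of a shift or a turn outside -1 to 1 is refused whole. A call with a gripper value outside its range is refused whole. The fingers move at their own pace and stop on an object; the grip force is fixed at half the most. Time passes only in rows, so rows that repeat a pose let the fingers close. It gives the time, the measured TCP pose, the force, the opening and the grip force at its end, in the units of the state.
- robot.get_obs(): the state, without advancing time (a new reading comes with each control period).
- snapshot(name): name is "side" or "top"; returns a dict with "img" (480x640x3 uint8, red, green, blue), "fx", "fy", "cx", "cy" (pixels), "D" ([k1, k2, p1, p2, k3] as OpenCV has them; the pictures are not rectified), "T" (4x4, takes a point from camera to world coordinates). Camera axes: x right, y up, looking along -z (the intrinsics and any distortion apply to the point x, -y, -z); pixel columns grow to the right and rows downward; lengths in m; the calibration is good to about 2 mm. A picture is of the moment at which its call begins. There is no depth.
- robot.close_job(): hands the job in; it is judged then, once.
Trained networks look in the newest picture that a camera, given by its name, has taken for a name from the list of things; names that differ only in an ending like _2 or _b are one class to them, and where a whole thing is asked for, a point or a joint stands for the part that bears it (a point fixed in the world has none). Each returns a list of dicts, best first, with "confidence" (0 to 1); they miss things now and then, are a little off and sometimes report something else, mostly with a low value. They report only what shows in the picture. A call takes as long as a camera call.
- finder.look_for(camera, thing): "xy" ([column, row] in pixels, amid what is visible of it).
- finder.masks_of(camera, thing): "region" (480x640 bool, what is visible of it) and "xy" ([column, row] in pixels, amid what is visible of it).
- finder.landmark_of(camera, thing): "xy" ([column, row] in pixels: a listed point, or the origin of a listed thing).
The state is a dict: "time": time; "joint_positions": joint angles; "qvel": joint speeds; "joint_torque": joint torques, N m; "tool_pos": TCP position; "ee_rot": TCP orientation; "wrist_force": force on the tool from outside, world axes, zero at the start; "wrist_torque": the same for the moment, N m; "width": finger opening in m; "finger_force": force on a finger pad.
Only numpy, scipy, OpenCV 4.12 (cv2) and the standard library are available. Lean on these libraries where they do the work, as an engineer would, in place of code of your own. Each camera call takes 0.05 s, during which the arm holds its last target. There are 200 camera calls.

TASK

Check the two steel shafts for straightness: grip the sprung pressing block, press it lightly on a shaft and roll the shaft with it over the steel plate, away from the robot, until it lies at the stop pins, giving it more than a full turn; then do the same with the other. Lay the shaft that lifts or wobbles in the red reject tray, leave the straight one on the plate at its stop pins, and leave the pressing block standing upright on the worktop. Press gently, at about 5 N and never above 14 N, yielding when the shaft lifts, and leave the jar and the tape measure alone.

Things in the scene. Friction and masses are not known exactly. Their poses are not given: they have to be found in the camera images.
- plate: Ground steel checking plate, fixed on the worktop, 170 (x) x 310 (y) x 20 mm high; origin at the centre of its underside, x across the plate away from the robot (the roll direction), y left. Two lanes, centre lines at y = +75 and -75 mm; in each lies one shaft, 27 to 43 mm on the robot's side of the plate's middle.
- stop_left (a point): Point on the plate's top in the left lane (plate x +35, y +75, z +20 mm), above which the middle of a shaft lies when it touches both brass stop pins. The pins are 8 mm thick, 12 mm high, 12 mm beyond this point and 45 mm to either side of it; between them there is room for a finger.
- stop_right (a point): The same point in the right lane (plate x +35, y -75, z +20 mm).
- shaft_1: Round steel shaft, 16 mm thick, 120 mm long, 0.15 kg, dark bands at its round ends, lying across its lane along its own y; origin at mid-length on its centre line, z up at the start, turning as it rolls. One of the two shafts is straight, one is bowed 5 mm: once a turn its middle rises 5 mm. The bow lies flat at the start. Either may be the bent one. Slight rolling resistance: it lies still when left.
- shaft_2: The other shaft, of the same size and make; the words for shaft_1 hold for it too. A block that presses with less than 2.5 N does not count as rolling it, and more than 14 N is too much.
- block: Loose pressing block, 0.22 kg. Rubber-faced sole 110 (x) x 56 (y) mm on springs of 6 N per mm, travel 6 mm, under a base plate of that outline. Origin at the centre of the sole's underside (springs relaxed), z up. Stands left or right of the plate, its x within about 0.3 rad of the robot's x. A shaft under it travels half as far as the block: begin with the shaft under the sole's far end.
- block_grip (a point): Point in the middle of the block's upright wooden grip, 50 mm above the sole's underside. The grip is 28 (block x) x 50 (block y) mm and reaches from the base plate's top, 27 mm above the sole's underside, to 72 mm; take it from above across the 28 mm.
- reject_tray: Red open tray, fixed, 180 (x) x 105 (y) x 30 mm, walls and floor 4 mm; origin at the centre of its underside, on the worktop at the other side of the plate from the block. A shaft is laid in along the tray's x.
- jar: Yellow sample jar with white lid, 48 mm wide, 66 mm high, bystander, standing loose beyond the plate on the left, the nearest such jar; origin at the centre of its underside.
- tape: Blue tape measure, 36 x 74 x 63 mm, bystander; origin at the centre of its underside.

How it is judged:
By the outcome, as a careful person would: the job done as asked, in the order asked, and still so for the second after the job is handed in, with the robot touching nothing.
It also fails if it takes over 72 s, if anything falls off the work surface, if the arm or the gripper's body presses on something with over 40 N, if the wrist force passes 120 N, or if a joint passes its speed limit or range.

## Working session

There is one attempt and no reset: what is moved stays moved. The work goes in short steps, Python scripts to look and compute and a tool call to move; the robot and the scene stay as the last step left them, time stands still between calls to the robot, and variables do not carry over. Pictures are saved under pics/ and viewed, at most 10 in all, crops included, and the job is handed in when it is done.

Besides the shell and the picture viewer there is one more tool, called as a command line: name --argument value ..., lists and objects as JSON in quotes. drive_tool: Moves the arm, as the interface text tells. Shift numbers are shares of 100 mm and turn numbers shares of 90 degrees, none past 1 either way. Its arguments: {"type":"object","properties":{"deltas":{"type":"string"}},"required":["deltas"]}

```bash
ls; mkdir -p pics
cat > h.py <<'E'
import numpy as np, cv2
from bench import robot, snapshot, finder
from scipy.spatial.transform import Rotation as Ro
def px2w(s,uv,z):
    K=np.array([[s['fx'],0,s['cx']],[0,s['fy'],s['cy']],[0,0,1.]])
    n=cv2.undistortPoints(np.array([[uv]],float),K,np.array(s['D'],float))[0,0]
    T=np.array(s['T']); d=T[:3,:3]@np.array([n[0],-n[1],-1.]); o=T[:3,3]
    return o+d*(z-o[2])/d[2]
def w2px(s,P):
    K=np.array([[s['fx'],0,s['cx']],[0,s['fy'],s['cy']],[0,0,1.]])
    T=np.array(s['T']); p=(np.atleast_2d(P)-T[:3,3])@T[:3,:3]; p=p*[1,-1,-1]
    return cv2.projectPoints(p,np.zeros(3),np.zeros(3),K,np.array(s['D'],float))[0][:,0]
def st():
    o=robot.get_obs()
    print('t',round(o['time'],2),'pos',np.round(o['tool_pos'],4),'rpy',np.round(o['ee_rot'],4),'F',np.round(o['wrist_force'],1),'w',round(o['width'],4),'ff',np.round(o['finger_force'],1),'q',np.round(o['joint_positions'],2))
    return o
E
python3 - <<'E'
from h import *
st()
for c in('side','top'):
    s=snapshot(c); cv2.imwrite(f'pics/{c}0.png',s['img'][:,:,::-1]); print(c,np.round(s['T'],3).tolist(),s['fx'])
    for n,z in(('plate',0),('stop_left',.02),('stop_right',.02),('shaft_1',.028),('block',0),('block_grip',.05),('reject_tray',0),('jar',0),('tape',0)):
        for d in finder.landmark_of(c,n)[:3]: print(n,np.round(d['xy'],1),round(d['confidence'],2),np.round(px2w(s,d['xy'],z),4))
E
```

```text
pics
t 0.0 pos [ 0.1681 -0.5231  0.17  ] rpy [-3.1394e+00 -2.0000e-04  3.1080e-01] F [ 0.8  0.5 -0.3] w 0.0942 ff 0.0 q [-1.36  0.09  1.37 -0.    1.68 -0.1 ]
side [[-0.873, 0.394, -0.287, 0.281], [-0.487, -0.702, 0.519, 0.579], [0.003, 0.593, 0.805, 0.921], [0.0, 0.0, 0.0, 1.0]] 526.2092279984989
plate [331.6 256.2] 0.78 [0.5608 0.0176 0.    ]
stop_left [292.6 264.3] 0.75 [0.6148 0.0866 0.02  ]
stop_right [293.1 264.1] 0.58 [0.6141 0.0856 0.02  ]
stop_right [298.8 405.1] 0.35 [0.4555 0.3328 0.02  ]
shaft_1 [321.4 279.2] 0.98 [0.5436 0.0933 0.028 ]
shaft_1 [364.5 230.5] 0.8 [ 0.5226 -0.0577  0.028 ]
block [301.9 403.3] 0.84 [0.4562 0.3218 0.    ]
block_grip [297.8 393.8] 0.84 [0.4611 0.3249 0.05  ]
reject_tray [419.2 167.5] 0.76 [ 0.4988 -0.3146  0.    ]
jar [208.7 328.4] 0.8 [0.6877 0.2832 0.    ]
jar [339.5 154.2] 0.51 [ 0.688  -0.2592  0.    ]
tape [337.9 155.2] 0.83 [ 0.6898 -0.2542  0.    ]
top [[-0.024, 0.989, -0.143, 0.391], [-1.0, -0.023, 0.012, 0.01], [0.008, 0.143, 0.99, 1.197], [0.0, 0.0, 0.0, 1.0]] 458.05742995251904
plate [317.1 236.6] 0.63 [0.5636 0.0085 0.    ]
stop_left [287.6 217.2] 0.93 [0.6137 0.0843 0.02  ]
stop_right [344.6 223.8] 0.64 [ 0.5928 -0.0639  0.02  ]
shaft_1 [291.7 240.1] 0.8 [0.552  0.0741 0.028 ]
shaft_1 [343.4 247.7] 0.69 [ 0.5293 -0.0584  0.028 ]
block [196.2 278.8] 0.58 [0.4598 0.3259 0.    ]
block_grip [187.4 277.8] 0.85 [0.4599 0.3348 0.05  ]
reject_tray [441.9 260.3] 0.75 [ 0.4932 -0.3184  0.    ]
jar [213.9 195.8] 0.89 [0.6801 0.2818 0.    ]
tape [417.3 188.5] 0.69 [ 0.6882 -0.2639  0.    ]
```

```bash
python3 -c "
import cv2
a=cv2.imread('pics/top0.png')[150:330,150:500]; cv2.imwrite('pics/topc.png',cv2.resize(a,None,fx=2.28,fy=2.28,interpolation=2))"
python3 - <<'E'
from h import *
# plate outline by masks; minAreaRect in world at z
for c in('top','side'):
    s=snapshot(c)
    for n,z in(('plate',.02),('shaft_1',.028),('block',.027),('block_grip',.072),('reject_tray',.03)):
        for d in finder.masks_of(c,n)[:2]:
            cs=max(cv2.findContours(d['region'].astype(np.uint8),0,1)[0],key=cv2.contourArea)[:,0]
            W=np.array([px2w(s,p,z)[:2] for p in cs],np.float32)
            (x,y),(w,h),a=cv2.minAreaRect(W*1000)
            print(c,n,round(d['confidence'],2),np.round([x,y,w,h,a],1))
E
```

```text
top plate 0.79 [565.8  10.1 310.6 173.3  81.6]
top shaft_1 0.86 [540.4  86.2 120.2  21.3  78.7]
top block 0.63 [457.2 325.8 112.3  69.6   4.7]
top block_grip 0.66 [455.4 314.3 107.7  65.2   6. ]
top block_grip 0.28 [536.2  84.4 113.2  21.1  79.7]
side plate 0.63 [458.6 322.4 114.7  75.3   5.7]
side plate 0.56 [566.4  13.1 320.9 177.4  82.2]
side shaft_1 0.78 [520.7 -59.3 122.1  18.2  79.6]
side shaft_1 0.56 [541.6  85.6 120.5  21.5  80.2]
side block 0.85 [457.4 323.9 112.5  74.6   6.3]
side block_grip 0.68 [448.7 336.8 109.2  72.8   6.1]
side reject_tray 0.84 [ 490.9 -303.6  180.9  134.8    9.9]
```

View pics/topc.png

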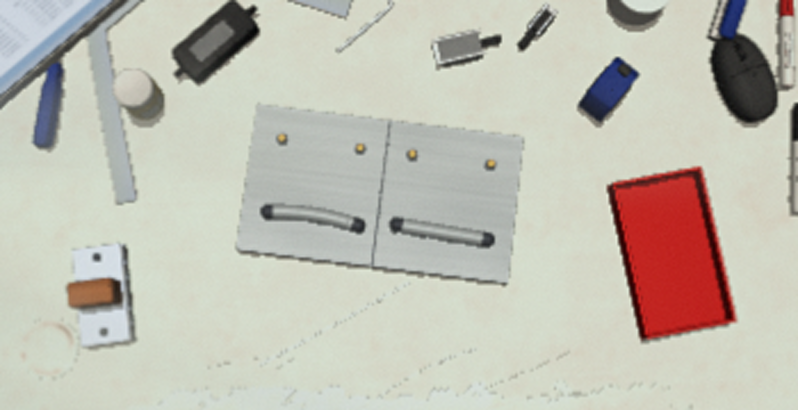

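View pics/side0.png

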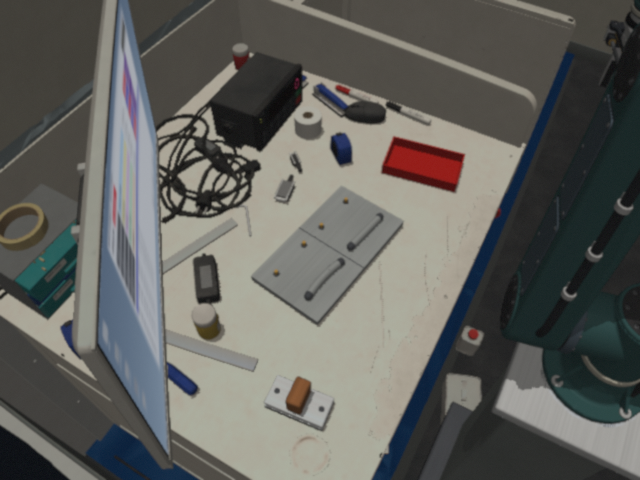

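The views show the plate at about yaw -8°, with the left shaft visibly bowed (topc 310,217) and the right one straight (440,232). The block is at the left (100,295), the tray at the right (672,255) and the jar at (138,90). I'm starting to move.

drive_tool --deltas "1 -1 0 0 0 -0.477 94;1 -1 0 0 0 -0.477 94;1 -1 0 0 0 -0.477 94;1 -1 0 0 0 -0.477 94;1 -1 0 0 0 -0.477 94"

```text
time: 2.1
tool_pos: [0.2335, -0.3968, 0.1717]
ee_rot: [3.141, 0.001, 1.069]
wrist_force: [-0.3, -0.4, -0.4]
width: 0.0944
finger_force: 0.0
```

drive_tool --deltas "1 -0.2 0 0 0 -0.386 94;1 -0.2 0 0 0 -0.386 94;1 -0.2 0 0 0 -0.386 94;1 -0.2 0 0 0 -0.386 94;1 -0.2 0 0 0 -0.386 94"

```text
time: 2.6
tool_pos: [0.2645, -0.3005, 0.1714]
ee_rot: [3.141, 0.001, 1.667]
wrist_force: [-0.2, 0.5, -0.1]
width: 0.0942
finger_force: 0.0
```

drive_tool --deltas "1 0.42 0 0 0 0 94;1 0.42 0 0 0 0 94;1 0.42 0 0 0 0 94"

```text
time: 2.9
tool_pos: [0.2973, -0.1942, 0.1715]
ee_rot: [3.14, -0.001, 1.668]
wrist_force: [-0.1, -0.7, 0.0]
width: 0.0941
finger_force: 0.0
```

drive_tool --deltas "1 0.42 0 0 0 0 94;1 0.42 0 0 0 0 94;1 0.42 0 0 0 0 94"

```text
time: 3.2
tool_pos: [0.3297, -0.0905, 0.1714]
ee_rot: [3.14, -0.001, 1.671]
wrist_force: [0.6, 0.3, -1.4]
width: 0.0944
finger_force: 0.0
```

drive_tool --deltas "1 0.42 0 0 0 0 94;1 0.42 0 0 0 0 94;1 0.42 0 0 0 0 94"

```text
time: 3.5
tool_pos: [0.3619, 0.0128, 0.1712]
ee_rot: [3.141, -0.001, 1.671]
wrist_force: [-0.4, -0.4, 0.5]
width: 0.0941
finger_force: 0.0
```

drive_tool --deltas "1 0.42 0 0 0 0 94;1 0.42 0 0 0 0 94;1 0.42 0 0 0 0 94"

```text
time: 3.8
tool_pos: [0.3943, 0.1156, 0.1707]
ee_rot: [-3.141, -0.001, 1.669]
wrist_force: [-0.0, -1.7, 0.1]
width: 0.094
finger_force: 0.0
```

drive_tool --deltas "1 0.42 0 0 0 0 94;1 0.42 0 0 0 0 94;1 0.42 0 0 0 0 94"

```text
time: 4.1
tool_pos: [0.4269, 0.2184, 0.1702]
ee_rot: [-3.14, 0.0, 1.667]
wrist_force: [-0.2, 0.8, -0.6]
width: 0.0937
finger_force: 0.0
```

drive_tool --deltas "1 0.42 0 0 0 0 94;1 0.42 0 0 0 0 94;1 0.42 0 0 0 0 94;1 0.42 0 0 0 0 94"

```text
time: 4.5
tool_pos: [0.4588, 0.3192, 0.1701]
ee_rot: [-3.14, 0.002, 1.665]
wrist_force: [0.1, 0.1, -0.3]
width: 0.0941
finger_force: 0.0
```

Run:
```python
from h import *
o=st()
out=[]
for c in('side','top'):
    s=snapshot(c); im=s['img']; hsv=cv2.cvtColor(im,cv2.COLOR_RGB2HSV)
    tip=w2px(s,[o['tool_pos']])[0]; g=w2px(s,[[.459,.326,.05]])[0]; print(c,'tip px',tip,'grip px',g)
    for n,z in(('block',0),('block_grip',.05)):
        for d in finder.landmark_of(c,n)[:1]: print(n,np.round(d['xy'],1),round(d['confidence'],2),np.round(px2w(s,d['xy'],z),4))
    u,v=g.astype(int); a=im[v-60:v+60,u-75:u+75]; out.append(cv2.resize(a,(600,480))[:, :400] if 0 else cv2.resize(a,(400,320)))
cv2.imwrite('pics/a1.png',np.hstack(out)[:,:,::-1])
```

```text
t 4.5 pos [0.4588 0.3192 0.1701] rpy [-3.1399e+00  2.2000e-03  1.6654e+00] F [ 0.1  0.1 -0.3] w 0.0941 ff 0.0 q [ 0.51  0.11  1.35 -0.    1.69  0.41]
side tip px [298.64751995 363.96839025] grip px [298.5322025 394.9495669]
block [301.  403.2] 0.62 [0.4577 0.3224 0.    ]
block_grip [298.8 391.5] 0.94 [0.4617 0.3205 0.05  ]
top tip px [179.27732451 275.27514141] grip px [190.9043577  278.07439647]
block [194.9 277.9] 0.78 [0.4622 0.3293 0.    ]
block_grip [189.6 275.7] 0.91 [0.465  0.3294 0.05  ]
```

View pics/a1.png

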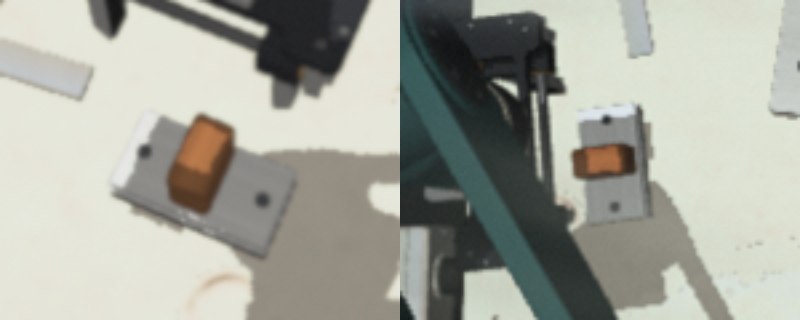

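drive_tool --deltas "0.07 0.02 0.9 0 0 0 94;0.07 0.02 0.9 0 0 0 94;0.07 0.02 0.9 0 0 0 94"

```text
time: 5.1
tool_pos: [0.4547, 0.3244, 0.0746]
ee_rot: [-3.13, 0.006, 1.666]
wrist_force: [-0.6, 0.6, -1.0]
width: 0.094
finger_force: 0.0
```

drive_tool --deltas "0 0 0.25 0 0 0 94;0 0 0.48 0 0 0 94;0 0 0.48 0 0 0 94"

```text
time: 5.4
tool_pos: [0.4579, 0.3263, 0.0322]
ee_rot: [-3.138, 0.002, 1.666]
wrist_force: [-0.4, -0.2, 0.1]
width: 0.0943
finger_force: 0.0
```

drive_tool --deltas "0 0 0 0 0 0 20;0 0 0 0 0 0 20;0 0 0 0 0 0 20;0 0 0 0 0 0 20;0 0 0 0 0 0 20"

```text
time: 5.9
tool_pos: [0.4595, 0.3278, 0.0339]
ee_rot: [3.141, -0.0, 1.666]
wrist_force: [0.0, 0.6, -0.2]
width: 0.0571
finger_force: 0.0
```

drive_tool --deltas "0 0 0 0 0 0 20;0 0 0 0 0 0 20;0 0 0 0 0 0 20;0 0 0 0 0 0 20;0 0 0 0 0 0 20"

```text
time: 6.4
tool_pos: [0.459, 0.3276, 0.0331]
ee_rot: [-3.141, 0.0, 1.666]
wrist_force: [-0.1, 0.5, 0.1]
width: 0.0271
finger_force: 30.0
```

drive_tool --deltas "0 0 -0.1 0 0 0 20;0 0 -0.4 0 0 0 20;0 0 -0.8 0 0 0 20;0 0 -0.9 0 0 0 20;0 0 -0.9 0 0 0 20"

```text
time: 6.9
tool_pos: [0.4606, 0.3284, 0.1256]
ee_rot: [3.137, -0.002, 1.666]
wrist_force: [0.2, -0.0, -1.2]
width: 0.027
finger_force: 30.0
```

drive_tool --deltas "-0.1 0 0 0 0 0 20;-0.35 -0.01 0 0 0 0 20;-0.65 -0.02 0 0 0 0 20;-1 -0.03 0 0 0 0 20"

```text
time: 7.3
tool_pos: [0.4638, 0.226, 0.1198]
ee_rot: [-3.136, 0.002, 1.668]
wrist_force: [0.1, 0.5, -2.7]
width: 0.0278
finger_force: 30.0
```

drive_tool --deltas "-0.33 -0.01 0 0 0 0 20;-0.66 -0.02 0 0 0 0 20;-1 -0.03 0 0 0 0 20"

```text
time: 7.6
tool_pos: [0.4702, 0.1257, 0.12]
ee_rot: [-3.136, 0.001, 1.666]
wrist_force: [-0.1, 0.1, -1.1]
width: 0.0275
finger_force: 30.0
```

drive_tool --deltas "-0.33 -0.01 0 0 0 0 20;-0.66 -0.02 0 0 0 0 20;-1 -0.03 0 0 0 0 20"

```text
time: 7.9
tool_pos: [0.4766, 0.0263, 0.1201]
ee_rot: [-3.136, -0.0, 1.666]
wrist_force: [-0.5, 0.3, -2.5]
width: 0.0274
finger_force: 30.0
```

drive_tool --deltas "-0.3 -0.01 0 0 0 0.04 20;-0.55 -0.02 0 0 0 0.08 20;-0.75 -0.03 0 0 0 0.12 20;-0.81 -0.03 0 0 0 0.152 20;-0.81 -0.03 0 0 0 0.152 20"

```text
time: 8.4
tool_pos: [0.4815, -0.054, 0.1202]
ee_rot: [-3.136, 0.0, 1.425]
wrist_force: [-0.3, -0.2, -2.0]
width: 0.0278
finger_force: 30.0
```

Run:
```python
from h import *
o=st()
out=[]
for c in('side','top'):
    s=snapshot(c); im=s['img']
    for n,z in(('block',.087),('block_grip',.137),('stop_left',.02),('stop_right',.02),('shaft_1',.028),('plate',0)):
        for d in finder.landmark_of(c,n)[:2]: print(c,n,np.round(d['xy'],1),round(d['confidence'],2),np.round(px2w(s,d['xy'],z),4))
    u,v=w2px(s,[[.52,0,.05]])[0].astype(int); a=im[v-80:v+80,u-100:u+100]; out.append(cv2.resize(a,(400,320)))
cv2.imwrite('pics/a2.png',np.hstack(out)[:,:,::-1])
```

```text
t 8.4 pos [ 0.4815 -0.054   0.1202] rpy [-3.1362e+00  2.0000e-04  1.4253e+00] F [-0.3 -0.2 -2. ] w 0.0278 ff 30.0 q [-0.23 -0.04  1.6  -0.    1.59 -0.08]
side block [387.5 221.9] 0.64 [ 0.4757 -0.0578  0.087 ]
side block_grip [387.1 206.5] 0.88 [ 0.4806 -0.0537  0.137 ]
side stop_left [293.6 263.3] 0.72 [0.6142 0.0835 0.02  ]
side stop_right [337.  217.8] 0.74 [ 0.5926 -0.0652  0.02  ]
side shaft_1 [321.8 281.4] 0.93 [0.5405 0.0974 0.028 ]
side shaft_1 [363.6 231. ] 0.81 [ 0.5237 -0.0556  0.028 ]
side plate [330.5 251.1] 0.74 [0.569  0.0072 0.    ]
side plate [321.2 279.8] 0.74 [0.5515 0.0796 0.    ]
top stop_left [290.1 216.3] 0.69 [0.6159 0.0778 0.02  ]
top stop_right [346.3 223.3] 0.81 [ 0.5941 -0.0684  0.02  ]
top shaft_1 [286.5 241.7] 0.79 [0.5482 0.0875 0.028 ]
top plate [315.6 235.8] 0.75 [0.5659 0.0124 0.    ]
```

View pics/a2.png

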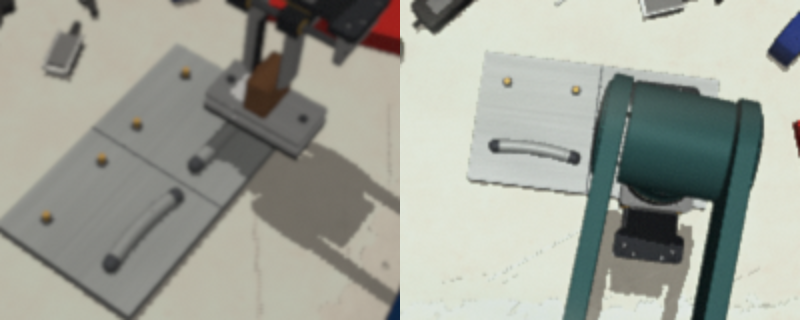

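drive_tool --deltas "0.02 0 0.1 0 0 0 20;0.04 0 0.25 0 0 0 20;0.04 0 0.4 0 0 0 20;0.04 0 0.46 0 0 0 20;0.04 0 0.46 0 0 0 20"

```text
time: 9.6
tool_pos: [0.483, -0.0485, 0.0755]
ee_rot: [-3.138, -0.0, 1.428]
wrist_force: [-0.2, -0.8, -1.5]
width: 0.0274
finger_force: 30.0
```

drive_tool --deltas "0 0 0.01 0 0 0 20;0 0 0.02 0 0 0 20;0 0 0.02 0 0 0 20"

```text
time: 9.9
tool_pos: [0.4846, -0.049, 0.0758]
ee_rot: [3.14, 0.0, 1.428]
wrist_force: [-0.3, -0.4, -1.9]
width: 0.0273
finger_force: 30.0
```

drive_tool --deltas "0 0 0.01 0 0 0 20;0 0 0.01 0 0 0 20"

```text
time: 10.1
tool_pos: [0.4843, -0.0489, 0.0743]
ee_rot: [3.141, 0.0, 1.428]
wrist_force: [0.5, 0.5, -2.0]
width: 0.0274
finger_force: 30.0
```

drive_tool --deltas "0 0 0.015 0 0 0 20;0 0 0.03 0 0 0 20;0 0 0.03 0 0 0 20"

```text
time: 10.4
tool_pos: [0.4839, -0.0488, 0.0708]
ee_rot: [-3.141, 0.0, 1.428]
wrist_force: [0.4, 0.7, -1.4]
width: 0.0278
finger_force: 30.0
```

drive_tool --deltas "0 0 0.01 0 0 0 20;0 0 0.01 0 0 0 20;0 0 0.01 0 0 0 20"

```text
time: 10.7
tool_pos: [0.4841, -0.0488, 0.0701]
ee_rot: [-3.141, 0.0, 1.428]
wrist_force: [0.4, 0.3, -1.1]
width: 0.0277
finger_force: 30.0
```

drive_tool --deltas "0 0 0.005 0 0 0 20;0 0 0.005 0 0 0 20;0 0 0.005 0 0 0 20"

```text
time: 11.0
tool_pos: [0.4841, -0.0489, 0.0697]
ee_rot: [-3.142, 0.0, 1.428]
wrist_force: [0.2, 0.4, -1.9]
width: 0.0272
finger_force: 30.0
```

drive_tool --deltas "0 0 0.005 0 0 0 20;0 0 0.005 0 0 0 20"

```text
time: 11.2
tool_pos: [0.4843, -0.0488, 0.0693]
ee_rot: [3.141, -0.0, 1.428]
wrist_force: [-0.0, 0.4, -1.3]
width: 0.0275
finger_force: 30.0
```

drive_tool --deltas "0 0 0.005 0 0 0 20;0 0 0.005 0 0 0 20"

```text
time: 11.4
tool_pos: [0.4845, -0.0488, 0.069]
ee_rot: [3.141, 0.0, 1.428]
wrist_force: [0.9, 0.3, 0.1]
width: 0.0275
finger_force: 30.0
```

drive_tool --deltas "0 0 0.004 0 0 0 20;0 0 0.004 0 0 0 20"

```text
time: 11.6
tool_pos: [0.4846, -0.0489, 0.0687]
ee_rot: [3.141, 0.0, 1.428]
wrist_force: [-0.2, 0.0, 0.4]
width: 0.0273
finger_force: 30.0
```

drive_tool --deltas "0 0 0.005 0 0 0 20;0 0 0.005 0 0 0 20"

```text
time: 11.8
tool_pos: [0.4847, -0.0489, 0.0684]
ee_rot: [3.14, 0.0, 1.428]
wrist_force: [0.2, 0.6, 2.1]
width: 0.0273
finger_force: 30.0
```

drive_tool --deltas "0 0.03 0.001 0 0 0 20;0 0.06 0.001 0 0 0 20;0 0.06 0.001 0 0 0 20"

```text
time: 12.1
tool_pos: [0.491, -0.05, 0.0681]
ee_rot: [3.14, 0.0, 1.428]
wrist_force: [-0.1, -0.1, 3.3]
width: 0.0272
finger_force: 30.0
```

drive_tool --deltas "0 0.04 0 0 0 0 20;0 0.08 0 0 0 0 20;0 0.12 0 0 0 0 20"

```text
time: 12.4
tool_pos: [0.5025, -0.0519, 0.068]
ee_rot: [3.141, 0.001, 1.428]
wrist_force: [-1.0, -2.4, 4.5]
width: 0.0273
finger_force: 30.0
```

drive_tool --deltas "0 0.04 0 0 0 0 20;0 0.08 0 0 0 0 20;0 0.12 0 0 0 0 20"

```text
time: 12.7
tool_pos: [0.5143, -0.0538, 0.0679]
ee_rot: [3.141, 0.001, 1.427]
wrist_force: [-0.2, -1.8, 5.9]
width: 0.0273
finger_force: 30.0
```

drive_tool --deltas "0 0.04 -0.002 0 0 0 20;0 0.08 -0.003 0 0 0 20;0 0.12 -0.003 0 0 0 20"

```text
time: 13.0
tool_pos: [0.526, -0.0556, 0.0681]
ee_rot: [3.142, 0.001, 1.427]
wrist_force: [-1.6, -2.5, 4.9]
width: 0.0273
finger_force: 30.0
```

drive_tool --deltas "0 0.04 0 0 0 0 20;0 0.08 0 0 0 0 20"

```text
time: 13.2
tool_pos: [0.5339, -0.0568, 0.0682]
ee_rot: [3.141, 0.002, 1.427]
wrist_force: [-0.9, -2.4, 6.1]
width: 0.0274
finger_force: 30.0
```

drive_tool --deltas "0 0.04 -0.003 0 0 0 20;0 0.08 -0.004 0 0 0 20"

```text
time: 13.4
tool_pos: [0.5417, -0.0579, 0.0684]
ee_rot: [-3.141, 0.001, 1.427]
wrist_force: [-1.8, -3.3, 4.2]
width: 0.0273
finger_force: 30.0
```

drive_tool --deltas "0 0.04 0 0 0 0 20;0 0.08 0 0 0 0 20"

```text
time: 13.6
tool_pos: [0.5497, -0.059, 0.0684]
ee_rot: [-3.141, 0.001, 1.427]
wrist_force: [-2.1, -2.9, 5.9]
width: 0.0276
finger_force: 30.0
```

Run:
```python
from h import *
o=st()
s=snapshot('side'); im=s['img']
for d in finder.masks_of('side','shaft_1')[:2]:
    print(d['confidence'],px2w(s,d['xy'],.028))
u,v=w2px(s,[[.56,0,.03]])[0].astype(int); a=im[v-75:v+75,u-100:u+100]
cv2.imwrite('pics/a3.png',cv2.resize(a,(800,600),interpolation=2)[:,:,::-1])
```

```text
t 13.6 pos [ 0.5497 -0.059   0.0684] rpy [-3.1414e+00  1.4000e-03  1.4274e+00] F [-2.1 -2.9  5.9] w 0.0276 ff 30.0 q [-0.21  0.14  1.52 -0.    1.48 -0.07]
0.63 [0.53693989 0.09066235 0.028     ]
0.42 [ 0.5686616 -0.0251197  0.028    ]
```

View pics/a3.png

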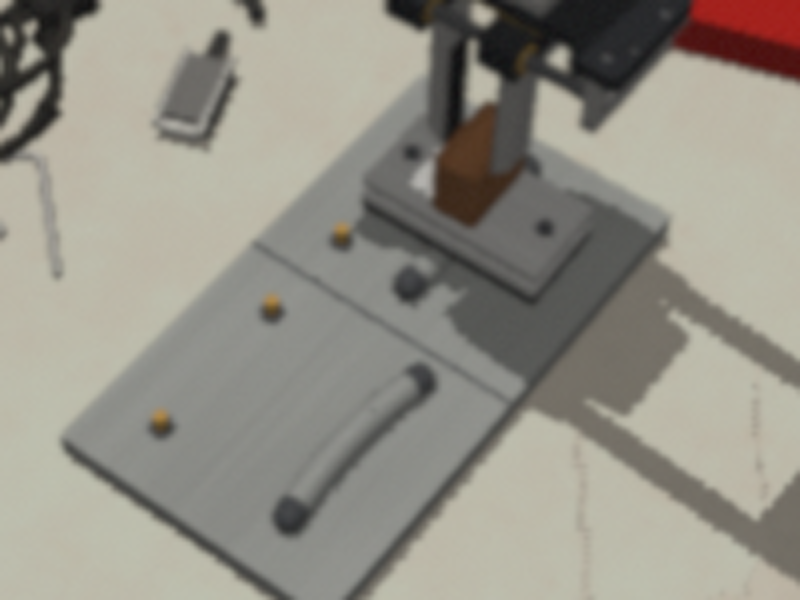

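drive_tool --deltas "0 0.04 -0.002 0 0 0 20;0 0.08 -0.003 0 0 0 20;0 0.12 -0.004 0 0 0 20"

```text
time: 14.0
tool_pos: [0.5616, -0.0605, 0.0687]
ee_rot: [-3.141, 0.001, 1.427]
wrist_force: [-1.9, -4.3, 4.6]
width: 0.0272
finger_force: 30.0
```

drive_tool --deltas "0 0.04 -0.001 0 0 0 20;0 0.08 -0.002 0 0 0 20;0 0.12 -0.003 0 0 0 20"

```text
time: 14.3
tool_pos: [0.5734, -0.062, 0.0689]
ee_rot: [-3.141, 0.0, 1.428]
wrist_force: [-1.4, -4.6, 5.6]
width: 0.0272
finger_force: 30.0
```

drive_tool --deltas "0 0.04 -0.002 0 0 0 20;0 0.08 -0.003 0 0 0 20;0 0.12 -0.004 0 0 0 20"

```text
time: 14.6
tool_pos: [0.5852, -0.0632, 0.0691]
ee_rot: [-3.141, -0.0, 1.428]
wrist_force: [-1.9, -4.3, 3.0]
width: 0.0273
finger_force: 30.0
```

drive_tool --deltas "0 0.04 -0.001 0 0 0 20;0 0.08 -0.001 0 0 0 20;0 0.12 -0.002 0 0 0 20"

```text
time: 14.9
tool_pos: [0.5971, -0.0647, 0.0692]
ee_rot: [-3.141, -0.001, 1.428]
wrist_force: [0.4, -1.9, 0.9]
width: 0.0271
finger_force: 30.0
```

Run:
```python
from h import *
o=st()
s=snapshot('side'); im=s['img']
u,v=w2px(s,[[.58,-.04,.03]])[0].astype(int); a=im[v-50:v+50,u-65:u+65]
cv2.imwrite('pics/a4.png',cv2.resize(a,(780,600),interpolation=2)[:,:,::-1])
```

```text
t 14.9 pos [ 0.5971 -0.0647  0.0692] rpy [-3.1408e+00 -7.0000e-04  1.4279e+00] F [ 0.4 -1.9  0.9] w 0.0271 ff 30.0 q [-0.2   0.24  1.4   0.    1.5  -0.06]
```

View pics/a4.png

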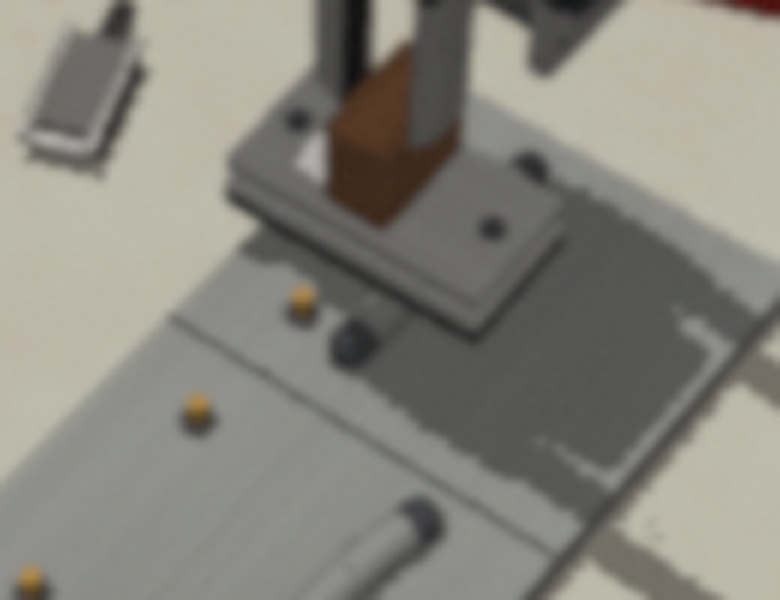

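drive_tool --deltas "0 0.02 0.004 0 0 0 20;0 0.05 0.006 0 0 0 20;0 0.09 0.006 0 0 0 20"

```text
time: 15.25
tool_pos: [0.606, -0.0662, 0.069]
ee_rot: [-3.141, -0.0, 1.428]
wrist_force: [-0.9, -1.6, 0.8]
width: 0.0272
finger_force: 30.0
```

drive_tool --deltas "0 0.03 0 0 0 0 20;0 0.06 0 0 0 0 20;0 0.09 0 0 0 0 20"

```text
time: 15.55
tool_pos: [0.615, -0.0677, 0.069]
ee_rot: [-3.141, 0.0, 1.428]
wrist_force: [0.4, -2.1, 0.8]
width: 0.0273
finger_force: 30.0
```

drive_tool --deltas "0 0 0.004 0 0 0 20;0 0.03 0.005 0 0 0 20;0 0.05 0.005 0 0 0 20"

```text
time: 15.85
tool_pos: [0.6199, -0.0685, 0.0688]
ee_rot: [3.141, 0.0, 1.428]
wrist_force: [-0.4, -2.4, 1.8]
width: 0.0273
finger_force: 30.0
```

drive_tool --deltas "0 0.02 0 0 0 0 20;0 0.04 0 0 0 0 20;0 0.04 0 0 0 0 20"

```text
time: 16.15
tool_pos: [0.6241, -0.0692, 0.0687]
ee_rot: [3.141, 0.0, 1.428]
wrist_force: [0.5, -2.8, 2.4]
width: 0.0274
finger_force: 30.0
```

drive_tool --deltas "0 0.02 0 0 0 0 20;0 0.04 0 0 0 0 20;0 0.04 0 0 0 0 20"

```text
time: 16.45
tool_pos: [0.627, -0.0692, 0.0682]
ee_rot: [-3.14, -0.0, 1.428]
wrist_force: [-2.9, -1.7, 3.3]
width: 0.0273
finger_force: 30.1
```

Run:
```python
from h import *
o=st()
s=snapshot('side'); im=s['img']
u,v=w2px(s,[[.59,-.05,.03]])[0].astype(int); a=im[v-50:v+50,u-65:u+65]
cv2.imwrite('pics/a5.png',cv2.resize(a,(780,600),interpolation=2)[:,:,::-1])
```

```text
t 16.45 pos [ 0.627  -0.0692  0.0682] rpy [-3.1397e+00 -4.0000e-04  1.4278e+00] F [-2.9 -1.7  3.3] w 0.0273 ff 30.1 q [-0.2   0.31  1.32  0.    1.52 -0.06]
```

View pics/a5.png

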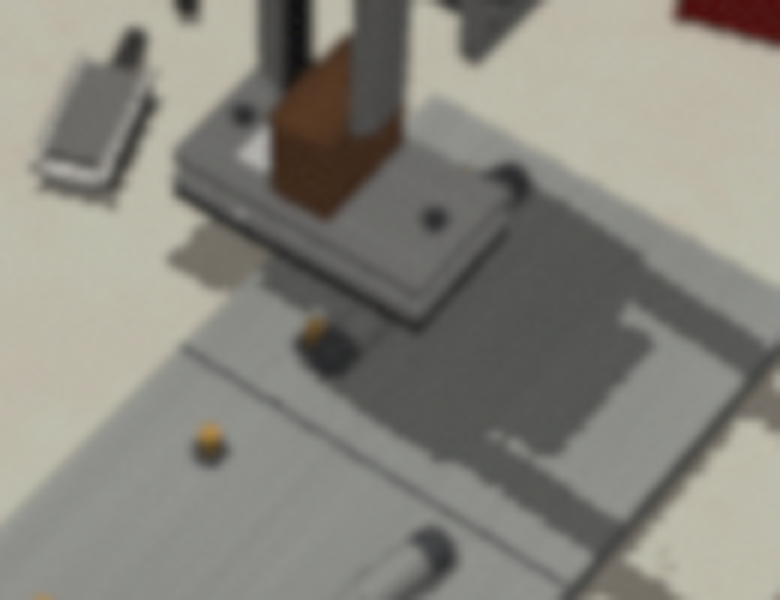

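drive_tool --deltas "0 0.03 0 0 0 0 20;0 0.05 0 0 0 0 20;0 0.05 0 0 0 0 20"

```text
time: 16.8
tool_pos: [0.6328, -0.0696, 0.0683]
ee_rot: [-3.141, -0.001, 1.428]
wrist_force: [-2.9, -1.0, 1.3]
width: 0.0274
finger_force: 30.0
```

drive_tool --deltas "0 0.03 0 0 0 0 20;0 0.05 0 0 0 0 20;0 0.05 0 0 0 0 20"

```text
time: 17.1
tool_pos: [0.6379, -0.0706, 0.0683]
ee_rot: [-3.142, -0.001, 1.428]
wrist_force: [-1.5, 1.3, 2.1]
width: 0.0272
finger_force: 30.0
```

Run:
```python
from h import *
o=st()
s=snapshot('side'); im=s['img']
u,v=w2px(s,[[.59,-.05,.03]])[0].astype(int); a=im[v-50:v+50,u-65:u+65]
cv2.imwrite('pics/a6.png',cv2.resize(a,(780,600),interpolation=2)[:,:,::-1])
```

```text
t 17.1 pos [ 0.6379 -0.0706  0.0683] rpy [-3.1415e+00 -6.0000e-04  1.4277e+00] F [-1.5  1.3  2.1] w 0.0272 ff 30.0 q [-0.2   0.33  1.29  0.    1.52 -0.06]
```

View pics/a6.png

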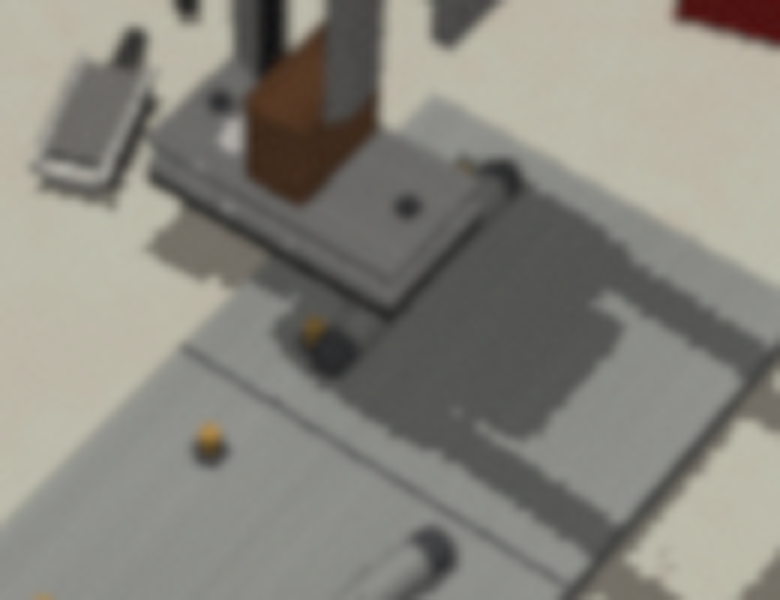

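drive_tool --deltas "0 0.02 0 0 0 0 20;0 0.04 0 0 0 0 20;0 0.04 0 0 0 0 20"

```text
time: 17.45
tool_pos: [0.642, -0.0716, 0.0685]
ee_rot: [3.141, 0.0, 1.428]
wrist_force: [-2.3, 0.2, 0.4]
width: 0.0271
finger_force: 30.0
```

drive_tool --deltas "0 0 -0.02 0 0 0 20;0 0 -0.1 0 0 0 20;0 0 -0.3 0 0 0 20;0 0 -0.5 0 0 0 20;0 0 -0.55 0 0 0 20"

```text
time: 17.95
tool_pos: [0.6438, -0.072, 0.1273]
ee_rot: [3.134, 0.0, 1.428]
wrist_force: [0.8, -0.0, -1.2]
width: 0.0276
finger_force: 30.0
```

drive_tool --deltas "0.1 -0.25 0 0 0 0 20;0.3 -0.5 0 0 0 0 20;0.6 -0.75 0 0 0 0 20;0.9 -1 0 0 0 0 20;0.9 -1 0 0 0 0 20"

```text
time: 18.45
tool_pos: [0.5532, 0.0356, 0.1235]
ee_rot: [-3.141, -0.002, 1.432]
wrist_force: [0.4, -1.5, -2.2]
width: 0.0272
finger_force: 30.0
```

```bash
cat >> h.py <<'E'
PC=np.array([.569,.0125]); YW=-.143
XD=np.array([np.cos(YW),np.sin(YW)]); YD=np.array([-XD[1],XD[0]])
def shafts():
    for c in('side','top'):
        s=snapshot(c)
        for n in('stop_left','stop_right'):
            for d in finder.landmark_of(c,n)[:1]: print(c,n,round(d['confidence'],2),np.round(px2w(s,d['xy'],.02)[:2],4))
        for d in finder.masks_of(c,'shaft_1')[:3]:
            cs=max(cv2.findContours(d['region'].astype(np.uint8),0,1)[0],key=cv2.contourArea)[:,0]
            W=np.array([px2w(s,p,.028)[:2] for p in cs],np.float32)
            P=np.c_[(W-PC)@XD,(W-PC)@YD]*1000
            (x,y),sz,a=cv2.minAreaRect(P.astype(np.float32))
            print(c,'shaft plate mm',round(d['confidence'],2),np.round([x,y,*sz,a],1))
E
python3 -c "
from h import *
st(); shafts()"
```

```text
t 18.45 pos [0.5532 0.0356 0.1235] rpy [-3.1405e+00 -2.1000e-03  1.4322e+00] F [ 0.4 -1.5 -2.2] w 0.0272 ff 30.0 q [-0.04  0.11  1.44  0.    1.59  0.1 ]
side stop_left 0.87 [0.6191 0.0808]
side stop_right 0.96 [ 0.5897 -0.063 ]
side shaft plate mm 0.83 [-37.5  70.6 119.6  21.4  88.3]
top stop_left 0.76 [0.6253 0.0826]
top shaft plate mm 0.5 [ 33.8 -96.5  84.2  18.2  88. ]
top shaft plate mm 0.48 [-37.3  82.2  18.1  36.    6.9]
```

drive_tool --deltas "0.15 -0.15 0 0 0 0 20;0.35 -0.35 0 0 0 0 20;0.51 -0.55 0 0 0 0 20;0.51 -0.55 0 0 0 0 20"

```text
time: 19.25
tool_pos: [0.5069, 0.0917, 0.1236]
ee_rot: [-3.141, -0.001, 1.43]
wrist_force: [0.2, -0.5, -1.2]
width: 0.0272
finger_force: 30.0
```

drive_tool --deltas "0 0 0.1 0 0 0 20;0 0 0.3 0 0 0 20;0 0 0.45 0 0 0 20;0 0 0.5 0 0 0 20;0 0 0.5 0 0 0 20"

```text
time: 19.75
tool_pos: [0.5078, 0.0893, 0.072]
ee_rot: [-3.139, 0.001, 1.426]
wrist_force: [0.0, 0.3, -2.1]
width: 0.027
finger_force: 30.0
```

drive_tool --deltas "0 0 0.005 0 0 0 20;0 0 0.01 0 0 0 20;0 0 0.01 0 0 0 20"

```text
time: 20.05
tool_pos: [0.5089, 0.0901, 0.0734]
ee_rot: [3.14, -0.0, 1.427]
wrist_force: [-0.6, 0.1, -2.0]
width: 0.0273
finger_force: 30.0
```

drive_tool --deltas "0.03 -0.02 0 0 0 0 20;0.03 -0.02 0.02 0 0 0 20;0.03 -0.02 0.035 0 0 0 20;0.03 -0.02 0.035 0 0 0 20"

```text
time: 20.45
tool_pos: [0.5068, 0.0936, 0.0692]
ee_rot: [3.141, -0.0, 1.428]
wrist_force: [-0.4, -0.0, -2.1]
width: 0.027
finger_force: 30.0
```

drive_tool --deltas "0 0 0.005 0 0 0 20;0 0 0.005 0 0 0 20"

```text
time: 20.65
tool_pos: [0.507, 0.0935, 0.0689]
ee_rot: [3.141, -0.0, 1.428]
wrist_force: [-0.3, 1.1, -0.1]
width: 0.0271
finger_force: 30.0
```

drive_tool --deltas "0 0 0.005 0 0 0 20;0 0 0.005 0 0 0 20"

```text
time: 20.85
tool_pos: [0.5071, 0.0935, 0.0686]
ee_rot: [3.14, -0.0, 1.428]
wrist_force: [0.3, 0.3, 1.0]
width: 0.0274
finger_force: 30.0
```

drive_tool --deltas "0 0 0.003 0 0 0 20;0 0.01 0.004 0 0 0 20;0 0.03 0.004 0 0 0 20"

```text
time: 21.15
tool_pos: [0.51, 0.093, 0.0682]
ee_rot: [3.141, -0.0, 1.428]
wrist_force: [-1.3, 0.3, 3.7]
width: 0.0273
finger_force: 30.0
```

drive_tool --deltas "0 0.03 0 0 0 0 20"

```text
time: 21.25
tool_pos: [0.5131, 0.0925, 0.0683]
ee_rot: [3.141, -0.0, 1.428]
wrist_force: [-1.4, 0.6, 5.2]
width: 0.0272
finger_force: 30.0
```

drive_tool --deltas "0 0.03 0 0 0 0 20"

```text
time: 21.35
tool_pos: [0.5163, 0.092, 0.0683]
ee_rot: [3.14, 0.0, 1.428]
wrist_force: [-1.3, 1.3, 5.7]
width: 0.0276
finger_force: 30.0
```

drive_tool --deltas "0 0.03 -0.003 0 0 0 20"

```text
time: 21.45
tool_pos: [0.5193, 0.0915, 0.0686]
ee_rot: [3.14, 0.0, 1.428]
wrist_force: [-0.7, -0.2, 4.5]
width: 0.0275
finger_force: 30.0
```

drive_tool --deltas "0 0.03 -0.001 0 0 0 20"

```text
time: 21.55
tool_pos: [0.5223, 0.0911, 0.0687]
ee_rot: [3.14, 0.0, 1.428]
wrist_force: [-0.7, 0.6, 4.6]
width: 0.0272
finger_force: 30.0
```

drive_tool --deltas "0 0.03 -0.001 0 0 0 20"

```text
time: 21.65
tool_pos: [0.5253, 0.0906, 0.0688]
ee_rot: [3.14, 0.0, 1.427]
wrist_force: [-0.1, -0.9, 5.3]
width: 0.0277
finger_force: 30.0
```

drive_tool --deltas "0 0.03 -0.003 0 0 0 20"

```text
time: 21.75
tool_pos: [0.5283, 0.0901, 0.069]
ee_rot: [3.14, 0.0, 1.427]
wrist_force: [-0.9, -0.6, 4.0]
width: 0.0272
finger_force: 30.0
```

drive_tool --deltas "0 0.03 -0.001 0 0 0 20"

```text
time: 21.85
tool_pos: [0.5312, 0.0897, 0.069]
ee_rot: [3.141, 0.0, 1.427]
wrist_force: [-0.9, 0.9, 5.6]
width: 0.0271
finger_force: 30.0
```

drive_tool --deltas "0 0.03 -0.001 0 0 0 20"

```text
time: 21.95
tool_pos: [0.5341, 0.0893, 0.069]
ee_rot: [3.141, 0.0, 1.428]
wrist_force: [-0.6, 0.0, 5.4]
width: 0.0273
finger_force: 30.0
```

drive_tool --deltas "0 0.03 -0.001 0 0 0 20"

```text
time: 22.05
tool_pos: [0.5369, 0.0889, 0.069]
ee_rot: [3.141, 0.0, 1.428]
wrist_force: [-0.6, 0.7, 4.4]
width: 0.0276
finger_force: 30.0
```

drive_tool --deltas "0 0.03 -0.001 0 0 0 20"

```text
time: 22.15
tool_pos: [0.5398, 0.0885, 0.0689]
ee_rot: [3.141, 0.0, 1.428]
wrist_force: [0.3, -0.4, 4.6]
width: 0.0273
finger_force: 30.0
```

drive_tool --deltas "0 0.03 -0.001 0 0 0 20"

```text
time: 22.25
tool_pos: [0.5426, 0.0881, 0.0689]
ee_rot: [3.141, 0.0, 1.428]
wrist_force: [0.0, 0.2, 3.8]
width: 0.0273
finger_force: 30.0
```

drive_tool --deltas "0 0.03 -0.001 0 0 0 20"

```text
time: 22.35
tool_pos: [0.5455, 0.0876, 0.0689]
ee_rot: [-3.142, 0.0, 1.428]
wrist_force: [0.2, -0.4, 4.2]
width: 0.0272
finger_force: 30.0
```

drive_tool --deltas "0 0.03 -0.002 0 0 0 20"

```text
time: 22.45
tool_pos: [0.5483, 0.0872, 0.0689]
ee_rot: [-3.141, 0.0, 1.428]
wrist_force: [0.3, -0.5, 3.2]
width: 0.0271
finger_force: 30.0
```

drive_tool --deltas "0 0.02 -0.001 0 0 0 20"

```text
time: 22.55
tool_pos: [0.5502, 0.0869, 0.0689]
ee_rot: [-3.141, 0.0, 1.428]
wrist_force: [-0.2, -0.8, 2.3]
width: 0.0274
finger_force: 30.0
```

drive_tool --deltas "0 0.02 -0.001 0 0 0 20"

```text
time: 22.65
tool_pos: [0.552, 0.0866, 0.0689]
ee_rot: [-3.141, 0.001, 1.428]
wrist_force: [-0.5, 0.4, 1.8]
width: 0.0273
finger_force: 30.0
```

drive_tool --deltas "0 0.02 0.002 0 0 0 20"

```text
time: 22.75
tool_pos: [0.554, 0.0863, 0.0688]
ee_rot: [-3.141, 0.001, 1.428]
wrist_force: [0.8, -1.1, 2.5]
width: 0.0275
finger_force: 30.0
```

drive_tool --deltas "0 0.02 0 0 0 0 20"

```text
time: 22.85
tool_pos: [0.5559, 0.086, 0.0688]
ee_rot: [-3.141, 0.001, 1.428]
wrist_force: [0.6, -1.6, 1.2]
width: 0.0275
finger_force: 30.0
```

drive_tool --deltas "0 0.02 -0.002 0 0 0 20"

```text
time: 22.95
tool_pos: [0.5578, 0.0857, 0.0689]
ee_rot: [-3.14, 0.001, 1.428]
wrist_force: [-1.1, -2.0, 0.7]
width: 0.0275
finger_force: 30.0
```

drive_tool --deltas "0 0.01 0.005 0 0 0 20"

```text
time: 23.05
tool_pos: [0.5587, 0.0855, 0.0686]
ee_rot: [-3.14, 0.001, 1.427]
wrist_force: [-0.8, -1.7, 3.1]
width: 0.0274
finger_force: 30.0
```

drive_tool --deltas "0 0.02 0.001 0 0 0 20"

```text
time: 23.15
tool_pos: [0.5603, 0.0853, 0.0687]
ee_rot: [-3.14, 0.001, 1.428]
wrist_force: [-3.0, -2.1, 4.7]
width: 0.0274
finger_force: 30.0
```

drive_tool --deltas "0 0.02 0 0 0 0 20"

```text
time: 23.25
tool_pos: [0.5626, 0.0851, 0.0691]
ee_rot: [-3.14, 0.001, 1.428]
wrist_force: [-2.2, -1.8, 5.8]
width: 0.0271
finger_force: 30.0
```

drive_tool --deltas "0 0.02 -0.008 0 0 0 20"

```text
time: 23.35
tool_pos: [0.5649, 0.085, 0.0699]
ee_rot: [-3.141, 0.0, 1.428]
wrist_force: [-3.1, -1.4, 3.7]
width: 0.0274
finger_force: 30.0
```

drive_tool --deltas "0 0.02 -0.006 0 0 0 20"

```text
time: 23.45
tool_pos: [0.5672, 0.0847, 0.0705]
ee_rot: [3.141, -0.0, 1.428]
wrist_force: [-2.1, -1.8, 4.5]
width: 0.0273
finger_force: 30.0
```

drive_tool --deltas "0 0.02 -0.006 0 0 0 20"

```text
time: 23.55
tool_pos: [0.5692, 0.0844, 0.071]
ee_rot: [3.141, 0.0, 1.428]
wrist_force: [-2.0, -1.8, 4.5]
width: 0.0273
finger_force: 30.0
```

drive_tool --deltas "0 0.02 -0.006 0 0 0 20"

```text
time: 23.65
tool_pos: [0.5713, 0.0841, 0.0715]
ee_rot: [3.141, 0.0, 1.428]
wrist_force: [-2.0, -1.9, 3.6]
width: 0.0274
finger_force: 30.0
```

drive_tool --deltas "0 0.02 -0.005 0 0 0 20"

```text
time: 23.75
tool_pos: [0.5733, 0.0838, 0.0719]
ee_rot: [3.141, 0.0, 1.428]
wrist_force: [-1.6, -1.2, 2.0]
width: 0.0274
finger_force: 30.0
```

drive_tool --deltas "0 0.02 -0.005 0 0 0 20"

```text
time: 23.85
tool_pos: [0.5752, 0.0835, 0.0723]
ee_rot: [3.141, 0.0, 1.428]
wrist_force: [-1.6, -2.0, 1.7]
width: 0.0274
finger_force: 30.0
```

drive_tool --deltas "0 0.02 -0.004 0 0 0 20"

```text
time: 23.95
tool_pos: [0.5772, 0.0832, 0.0727]
ee_rot: [3.141, 0.0, 1.428]
wrist_force: [-1.5, -1.6, 1.9]
width: 0.0272
finger_force: 30.0
```

drive_tool --deltas "0 0.02 -0.001 0 0 0 20"

```text
time: 24.05
tool_pos: [0.5792, 0.0829, 0.0728]
ee_rot: [3.141, 0.0, 1.428]
wrist_force: [-1.5, -1.2, 1.7]
width: 0.0271
finger_force: 30.0
```

drive_tool --deltas "0 0.02 -0.003 0 0 0 20"

```text
time: 24.15
tool_pos: [0.5812, 0.0827, 0.0731]
ee_rot: [3.141, 0.0, 1.428]
wrist_force: [-1.0, -1.7, 1.1]
width: 0.027
finger_force: 30.0
```

drive_tool --deltas "0 0.02 -0.002 0 0 0 20"

```text
time: 24.25
tool_pos: [0.5831, 0.0823, 0.0733]
ee_rot: [3.141, 0.0, 1.428]
wrist_force: [-0.8, -1.4, 2.3]
width: 0.0274
finger_force: 30.0
```

drive_tool --deltas "0 0.02 -0.002 0 0 0 20"

```text
time: 24.35
tool_pos: [0.5851, 0.082, 0.0735]
ee_rot: [3.141, 0.0, 1.428]
wrist_force: [-0.9, -1.6, 1.5]
width: 0.0269
finger_force: 30.0
```

drive_tool --deltas "0 0.02 0.001 0 0 0 20"

```text
time: 24.45
tool_pos: [0.5871, 0.0818, 0.0734]
ee_rot: [3.141, 0.0, 1.428]
wrist_force: [-0.6, -1.3, 1.5]
width: 0.0275
finger_force: 30.0
```

drive_tool --deltas "0 0.02 0.001 0 0 0 20"

```text
time: 24.55
tool_pos: [0.5891, 0.0814, 0.0734]
ee_rot: [3.141, 0.0, 1.428]
wrist_force: [-0.2, -2.0, 1.7]
width: 0.0273
finger_force: 30.0
```

drive_tool --deltas "0 0.02 0.001 0 0 0 20"

```text
time: 24.65
tool_pos: [0.5911, 0.0811, 0.0734]
ee_rot: [3.141, 0.0, 1.428]
wrist_force: [-0.6, -0.6, 1.5]
width: 0.0275
finger_force: 30.0
```

drive_tool --deltas "0 0.02 0.004 0 0 0 20"

```text
time: 24.75
tool_pos: [0.5932, 0.0809, 0.0731]
ee_rot: [3.141, 0.0, 1.428]
wrist_force: [-0.4, -2.9, 2.5]
width: 0.0273
finger_force: 30.0
```

drive_tool --deltas "0 0.02 0.003 0 0 0 20"

```text
time: 24.85
tool_pos: [0.5953, 0.0805, 0.0729]
ee_rot: [3.141, 0.0, 1.428]
wrist_force: [0.3, -1.4, 2.0]
width: 0.0273
finger_force: 30.0
```

drive_tool --deltas "0 0.02 0.003 0 0 0 20"

```text
time: 24.95
tool_pos: [0.5973, 0.0803, 0.0727]
ee_rot: [3.141, 0.0, 1.428]
wrist_force: [-1.2, -2.3, 2.5]
width: 0.0274
finger_force: 30.0
```

drive_tool --deltas "0 0.02 0.004 0 0 0 20"

```text
time: 25.05
tool_pos: [0.5993, 0.0799, 0.0723]
ee_rot: [3.14, 0.0, 1.428]
wrist_force: [0.2, -2.0, 3.1]
width: 0.0273
finger_force: 30.0
```

drive_tool --deltas "0 0.02 0.005 0 0 0 20"

```text
time: 25.15
tool_pos: [0.6014, 0.0797, 0.0719]
ee_rot: [3.14, 0.0, 1.428]
wrist_force: [0.6, -2.9, 3.1]
width: 0.0271
finger_force: 30.0
```

drive_tool --deltas "0 0.02 0.005 0 0 0 20"

```text
time: 25.25
tool_pos: [0.6034, 0.0793, 0.0715]
ee_rot: [3.14, 0.0, 1.428]
wrist_force: [-0.1, -2.4, 4.1]
width: 0.0271
finger_force: 30.0
```

drive_tool --deltas "0 0.02 0.005 0 0 0 20"

```text
time: 25.35
tool_pos: [0.6054, 0.079, 0.071]
ee_rot: [3.14, 0.0, 1.428]
wrist_force: [1.7, -2.3, 3.9]
width: 0.0271
finger_force: 30.0
```

drive_tool --deltas "0 0.02 0.005 0 0 0 20"

```text
time: 25.45
tool_pos: [0.6074, 0.0787, 0.0705]
ee_rot: [3.14, 0.0, 1.427]
wrist_force: [0.7, -3.5, 5.1]
width: 0.0279
finger_force: 30.0
```

drive_tool --deltas "0 0.02 0.005 0 0 0 20"

```text
time: 25.55
tool_pos: [0.6094, 0.0784, 0.07]
ee_rot: [3.14, 0.0, 1.427]
wrist_force: [1.1, -3.6, 4.6]
width: 0.0273
finger_force: 30.0
```

drive_tool --deltas "0 0.02 0.004 0 0 0 20"

```text
time: 25.65
tool_pos: [0.6113, 0.078, 0.0696]
ee_rot: [3.14, 0.001, 1.427]
wrist_force: [0.8, -3.8, 4.9]
width: 0.0275
finger_force: 30.0
```

drive_tool --deltas "0 0.02 0.004 0 0 0 20"

```text
time: 25.75
tool_pos: [0.6132, 0.0776, 0.0691]
ee_rot: [3.14, 0.001, 1.427]
wrist_force: [1.6, -3.0, 4.7]
width: 0.0273
finger_force: 30.0
```

drive_tool --deltas "0 0.02 0.002 0 0 0 20"

```text
time: 25.85
tool_pos: [0.615, 0.0774, 0.0688]
ee_rot: [3.141, 0.001, 1.427]
wrist_force: [1.0, -3.3, 5.3]
width: 0.0268
finger_force: 30.0
```

drive_tool --deltas "0 0.02 -0.001 0 0 0 20"

```text
time: 25.95
tool_pos: [0.6166, 0.0772, 0.0686]
ee_rot: [-3.141, 0.001, 1.427]
wrist_force: [-0.5, -3.9, 4.6]
width: 0.0272
finger_force: 30.0
```

drive_tool --deltas "0 0.03 -0.001 0 0 0 20"

```text
time: 26.05
tool_pos: [0.6188, 0.077, 0.0684]
ee_rot: [-3.14, 0.001, 1.428]
wrist_force: [-1.6, -3.9, 4.6]
width: 0.0276
finger_force: 30.0
```

drive_tool --deltas "0 0.03 0 0 0 0 20"

```text
time: 26.15
tool_pos: [0.6219, 0.0768, 0.0683]
ee_rot: [-3.14, 0.0, 1.428]
wrist_force: [-1.6, -1.8, 4.4]
width: 0.0272
finger_force: 30.0
```

drive_tool --deltas "0 0.03 0 0 0 0 20;0 0.06 0 0 0 0 20"

```text
time: 26.35
tool_pos: [0.628, 0.0762, 0.0684]
ee_rot: [-3.14, -0.0, 1.428]
wrist_force: [-1.3, -2.5, 5.4]
width: 0.0273
finger_force: 30.0
```

drive_tool --deltas "0 0.03 0 0 0 0 20;0 0.06 0 0 0 0 20"

```text
time: 26.55
tool_pos: [0.634, 0.0755, 0.0686]
ee_rot: [-3.14, -0.001, 1.428]
wrist_force: [-1.5, -3.5, 5.4]
width: 0.027
finger_force: 30.1
```

```bash
python3 -c "
from h import *
st(); shafts()"
```

```text
t 26.55 pos [0.634  0.0755 0.0686] rpy [-3.1400e+00 -5.0000e-04  1.4281e+00] F [-1.5 -3.5  5.4] w 0.027 ff 30.1 q [0.03 0.32 1.3  0.   1.52 0.17]
side stop_left 0.96 [0.6185 0.0836]
side stop_right 0.8 [ 0.5988 -0.0684]
side shaft plate mm 0.76 [ 35.2 -81.5 120.3  17.2  88.9]
side shaft plate mm 0.58 [ 32.5 109.4  36.1  17.2  88.8]
top stop_right 0.88 [ 0.5884 -0.0716]
top shaft plate mm 0.58 [ 34.6 -79.4  18.6 118.1   0.2]
```

drive_tool --deltas "0 0.03 -0.002 0 0 0 20;0 0.05 -0.002 0 0 0 20"

```text
time: 27.15
tool_pos: [0.639, 0.0748, 0.0688]
ee_rot: [-3.14, -0.001, 1.428]
wrist_force: [-1.4, -2.7, 4.8]
width: 0.0273
finger_force: 30.1
```

drive_tool --deltas "0 0.03 0 0 0 0 20;0 0.05 0 0 0 0 20"

```text
time: 27.35
tool_pos: [0.6426, 0.0743, 0.0682]
ee_rot: [-3.137, -0.0, 1.428]
wrist_force: [-3.8, -1.3, 5.4]
width: 0.0273
finger_force: 30.2
```

drive_tool --deltas "0 0.03 0 0 0 0 20;0 0.04 0 0 0 0 20"

```text
time: 27.55
tool_pos: [0.6453, 0.0743, 0.0678]
ee_rot: [-3.134, -0.001, 1.428]
wrist_force: [-5.6, -0.7, 5.9]
width: 0.0272
finger_force: 30.4
```

```bash
python3 -c "
from h import *
st(); shafts()"
```

```text
t 27.55 pos [0.6453 0.0743 0.0678] rpy [-3.1338e+00 -1.1000e-03  1.4284e+00] F [-5.6 -0.7  5.9] w 0.0272 ff 30.4 q [0.03 0.35 1.26 0.   1.54 0.17]
side stop_left 0.63 [0.6132 0.0829]
side stop_right 0.78 [ 0.5884 -0.0672]
side shaft plate mm 0.67 [ 37.2 109.4  34.7  17.2  88.5]
side shaft plate mm 0.66 [ 34.3 -79.9 121.4  22.4  89. ]
top stop_left 0.89 [0.6164 0.077 ]
top stop_right 0.95 [ 0.5878 -0.0651]
top shaft plate mm 0.66 [ 33.8 -79.6 112.6  15.7  89.9]
```

drive_tool --deltas "0 0.02 -0.003 0 0 0 20;0 0.04 -0.003 0 0 0 20;0 0.04 -0.003 0 0 0 20"

```text
time: 28.25
tool_pos: [0.6514, 0.0736, 0.0681]
ee_rot: [-3.139, -0.002, 1.428]
wrist_force: [-3.0, 0.5, 3.2]
width: 0.0273
finger_force: 30.2
```

drive_tool --deltas "0 0.02 0 0 0 0 20;0 0.03 0 0 0 0 20"

```text
time: 28.45
tool_pos: [0.6554, 0.0725, 0.0685]
ee_rot: [-3.141, -0.001, 1.428]
wrist_force: [-1.9, 0.7, 0.9]
width: 0.0276
finger_force: 30.1
```

drive_tool --deltas "0 0 -0.02 0 0 0 20;0 0 -0.1 0 0 0 20;0 0 -0.3 0 0 0 20;0 0 -0.5 0 0 0 20;0 0 -0.5 0 0 0 20"

```text
time: 28.95
tool_pos: [0.6583, 0.0718, 0.1235]
ee_rot: [3.132, -0.001, 1.427]
wrist_force: [0.5, 0.2, -2.2]
width: 0.0272
finger_force: 29.9
```

drive_tool --deltas "0 -0.15 0 0 0 0 20;0 -0.45 0 0 0 0 20;0 -0.75 0 0 0 0 20;0 -1 0 0 0 0 20"

```text
time: 29.35
tool_pos: [0.5548, 0.0862, 0.1179]
ee_rot: [-3.141, 0.0, 1.428]
wrist_force: [0.7, -0.1, -1.2]
width: 0.0273
finger_force: 29.9
```

drive_tool --deltas "0.15 -0.3 0 0 0 0 20;0.4 -0.6 0 0 0 0 20;0.8 -1 0 0 0 0 20"

```text
time: 29.65
tool_pos: [0.472, 0.174, 0.1183]
ee_rot: [3.141, 0.0, 1.424]
wrist_force: [0.3, 1.1, -2.6]
width: 0.0274
finger_force: 29.9
```

drive_tool --deltas "0.4 -0.1 0 0 0 0 20;0.75 -0.16 0 0 0 0 20;1 -0.16 0 0 0 0 20;1 -0.16 0 0 0 0 20"

```text
time: 30.05
tool_pos: [0.4707, 0.2785, 0.118]
ee_rot: [-3.141, -0.001, 1.432]
wrist_force: [-0.6, -0.1, -3.3]
width: 0.0271
finger_force: 29.9
```

drive_tool --deltas "0 0 0.2 0 0 0 20;0 0 0.5 0 0 0 20;0 0 0.75 0 0 0 20;0 0 0.85 0 0 0 20;0 0 0.85 0 0 0 20"

```text
time: 30.55
tool_pos: [0.4693, 0.2745, 0.0336]
ee_rot: [-3.138, 0.002, 1.427]
wrist_force: [-2.6, 0.1, 0.8]
width: 0.027
finger_force: 30.0
```

drive_tool --deltas "0 0 0 0 0 0 20;0 0 0 0 0 0 20"

```text
time: 30.75
tool_pos: [0.4718, 0.2755, 0.0347]
ee_rot: [3.14, -0.001, 1.427]
wrist_force: [-0.3, -0.1, -2.1]
width: 0.0274
finger_force: 30.0
```

drive_tool --deltas "0 0 0.006 0 0 0 20;0 0 0.012 0 0 0 20;0 0 0.012 0 0 0 20"

```text
time: 31.05
tool_pos: [0.4714, 0.2756, 0.0334]
ee_rot: [3.141, -0.0, 1.428]
wrist_force: [0.2, -0.6, -0.3]
width: 0.0271
finger_force: 30.0
```

drive_tool --deltas "0 0 0 0 0 0 60;0 0 0 0 0 0 60;0 0 0 0 0 0 60;0 0 0 0 0 0 60;0 0 0 0 0 0 60"

```text
time: 31.55
tool_pos: [0.471, 0.2758, 0.033]
ee_rot: [3.141, -0.0, 1.428]
wrist_force: [-0.6, 0.9, 0.3]
width: 0.0595
finger_force: 0.0
```

drive_tool --deltas "0 0 -0.1 0 0 0 60;0 0 -0.4 0 0 0 60;0 0 -0.8 0 0 0 60;0 0 -1 0 0 0 60;0 0 -1 0 0 0 60"

```text
time: 32.05
tool_pos: [0.4736, 0.2769, 0.1382]
ee_rot: [3.134, -0.005, 1.428]
wrist_force: [-0.3, 0.6, 0.1]
width: 0.0597
finger_force: 0.0
```

Run:
```python
from h import *
st(); shafts()
s=snapshot('side')
a=s['img'][140:440,200:500]
for n,z in(('block',0),('reject_tray',0),('jar',0),('tape',0)):
    for d in finder.landmark_of('side',n)[:1]: print(n,np.round(d['xy'],1),round(d['confidence'],2),np.round(px2w(s,d['xy'],z),4))
s=snapshot('top')
b=s['img'][165:315,240:390]
for n,z in(('block',0),('reject_tray',0),('jar',0),('tape',0)):
    for d in finder.landmark_of('top',n)[:1]: print(n,np.round(d['xy'],1),round(d['confidence'],2),np.round(px2w(s,d['xy'],z),4))
cv2.imwrite('pics/a7.png',np.hstack([cv2.resize(x,(400,400),interpolation=2) for x in(a,b)])[:,:,::-1])
```

```text
t 32.05 pos [0.4736 0.2769 0.1382] rpy [ 3.1335 -0.0051  1.4277] F [-0.3  0.6  0.1] w 0.0597 ff 0.0 q [ 0.43  0.08  1.44 -0.    1.61  0.57]
side stop_right 0.65 [0.4687 0.2795]
top stop_left 0.68 [0.6165 0.0806]
top stop_right 0.95 [ 0.5948 -0.071 ]
top shaft plate mm 0.62 [ 22.2  67.5 118.   22.5  89.3]
top shaft plate mm 0.55 [ 33.9 -79.6 118.5  19.5  89.3]
block [309.8 375.4] 0.82 [0.4699 0.2695 0.    ]
jar [310.1 373.6] 0.7 [0.4712 0.2662 0.    ]
block [216.9 276. ] 0.77 [0.4658 0.2719 0.    ]
reject_tray [443.1 258.7] 0.75 [ 0.4973 -0.3218  0.    ]
jar [212.4 195.5] 0.73 [0.681  0.2859 0.    ]
tape [418.  188.8] 0.6 [ 0.6873 -0.2657  0.    ]
```

View pics/a7.png

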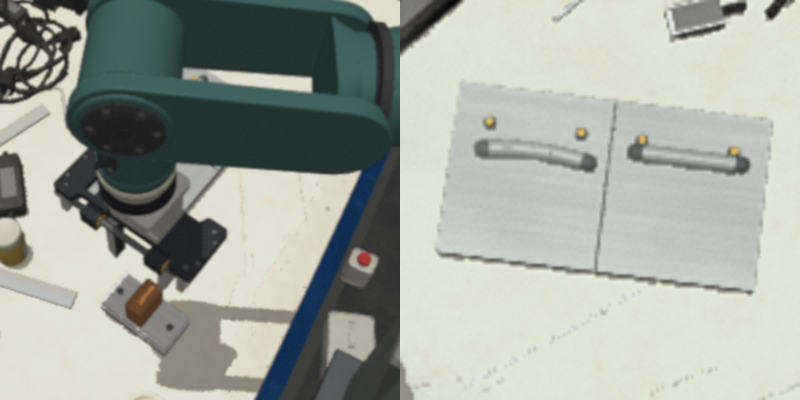

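The left view shows the block standing on the worktop. In the right view the straight shaft lies at its pins (690,160), and the bent one rolled back a little after release (537,155). I'll pick up the bent one.

drive_tool --deltas "-0.3 0.25 0 0 0 0 44;-0.6 0.5 0 0 0 0 44;-1 0.8 0 0 0 0 44"

```text
time: 33.25
tool_pos: [0.5362, 0.1654, 0.1332]
ee_rot: [3.141, -0.001, 1.431]
wrist_force: [0.5, 0.1, 0.7]
width: 0.0443
finger_force: 0.0
```

drive_tool --deltas "-0.4 0.4 0 0 0 0 44;-0.7 0.7 0 0 0 0 44;-0.79 0.8 0 0 0 0 44;-0.79 0.8 0 0 0 0 44;-0.79 0.8 0 0 0 0 44"

```text
time: 33.75
tool_pos: [0.6032, 0.0767, 0.1328]
ee_rot: [-3.14, -0.001, 1.428]
wrist_force: [-0.0, -0.1, 0.1]
width: 0.0442
finger_force: 0.0
```

drive_tool --deltas "0 0 0.2 0 0 0 44;0 0 0.5 0 0 0 44;0 0 0.65 0 0 0 44;0 0 0.65 0 0 0 44"

```text
time: 34.15
tool_pos: [0.6008, 0.0773, 0.065]
ee_rot: [-3.135, 0.001, 1.43]
wrist_force: [-1.0, 0.4, 0.7]
width: 0.044
finger_force: 0.0
```

```bash
python3 -c "
from h import *
o=st(); p=o['tool_pos'][:2]-PC; print('tcp in plate',p@XD,p@YD); shafts()"
```

```text
t 34.15 pos [0.6008 0.0773 0.065 ] rpy [-3.1353e+00  9.0000e-04  1.4299e+00] F [-1.   0.4  0.7] w 0.044 ff 0.0 q [0.03 0.26 1.39 0.   1.5  0.18]
tcp in plate 0.022249372894594034 0.06863930334015668
side stop_left 0.66 [0.6196 0.0856]
side stop_right 0.92 [ 0.5941 -0.0666]
side shaft plate mm 0.9 [ 21.5  69.3 120.9  22.7  89.8]
top stop_left 0.8 [0.6171 0.0851]
top stop_right 0.63 [ 0.5956 -0.0703]
top shaft plate mm 0.61 [ 33.8 -78.2 115.6  16.   89.7]
top shaft plate mm 0.22 [ 147.2 -248.7   39.6   79.4   56.8]
```

drive_tool --deltas "0 0 0.15 0 0 0 44;0 0 0.35 0 0 0 44;0 0 0.42 0 0 0 44;0 0 0.42 0 0 0 44;0 0 0.42 0 0 0 44"

```text
time: 35.05
tool_pos: [0.6039, 0.0757, 0.0259]
ee_rot: [-3.142, 0.0, 1.428]
wrist_force: [-0.5, 0.0, 0.7]
width: 0.0441
finger_force: 0.0
```

drive_tool --deltas "0 0 0 0 0 0 44;0 0 0 0 0 0 44"

```text
time: 35.25
tool_pos: [0.6046, 0.0757, 0.027]
ee_rot: [3.14, -0.0, 1.428]
wrist_force: [0.2, 0.1, -0.4]
width: 0.0436
finger_force: 0.0
```

drive_tool --deltas "0 0 0.02 0 0 0 44;0 0 0.035 0 0 0 44;0 0 0.035 0 0 0 44"

```text
time: 35.55
tool_pos: [0.6036, 0.0757, 0.0222]
ee_rot: [-3.141, 0.0, 1.428]
wrist_force: [-1.4, -0.1, -0.5]
width: 0.0439
finger_force: 0.0
```

drive_tool --deltas "0 0 0 0 0 0 5;0 0 0 0 0 0 5;0 0 0 0 0 0 5;0 0 0 0 0 0 5;0 0 0 0 0 0 5"

```text
time: 36.05
tool_pos: [0.6038, 0.0757, 0.0225]
ee_rot: [3.141, 0.0, 1.428]
wrist_force: [-0.1, 1.0, 0.5]
width: 0.0079
finger_force: 0.0
```

drive_tool --deltas "0 0 0 0 0 0 5;0 0 0 0 0 0 5;0 0 0 0 0 0 5"

```text
time: 36.35
tool_pos: [0.6038, 0.0757, 0.0224]
ee_rot: [-3.142, 0.0, 1.428]
wrist_force: [-0.4, -0.1, -0.6]
width: 0.005
finger_force: 0.0
```

Run:
```python
from h import *
st(); shafts()
s=snapshot('side')
u,v=w2px(s,[[.60,.03,.03]])[0].astype(int); a=s['img'][v-60:v+60,u-60:u+60]
s=snapshot('top')
u,v=w2px(s,[[.59,.03,.03]])[0].astype(int); b=s['img'][v-60:v+60,u-60:u+60]
cv2.imwrite('pics/a8.png',np.hstack([cv2.resize(x,(400,400),interpolation=2) for x in(a,b)])[:,:,::-1])
```

```text
t 36.35 pos [0.6038 0.0757 0.0224] rpy [-3.1416e+00  1.0000e-04  1.4276e+00] F [-0.4 -0.1 -0.6] w 0.005 ff 0.0 q [ 0.03  0.29  1.44 -0.    1.42  0.17]
side stop_left 0.73 [0.6177 0.0845]
side stop_right 0.76 [ 0.5884 -0.0666]
side shaft plate mm 0.66 [ 22.   74.4  18.7 107.2   1. ]
side shaft plate mm 0.63 [  34.6 -108.3   71.4   20.8   89. ]
top stop_left 0.96 [0.6197 0.0811]
top stop_right 0.97 [ 0.597  -0.0682]
top shaft plate mm 0.64 [ 32.9 -80.9 110.1  14.4  89.4]
top shaft plate mm 0.36 [ -3.3 -69.6 175.3 177.    1.4]
```

View pics/a8.png

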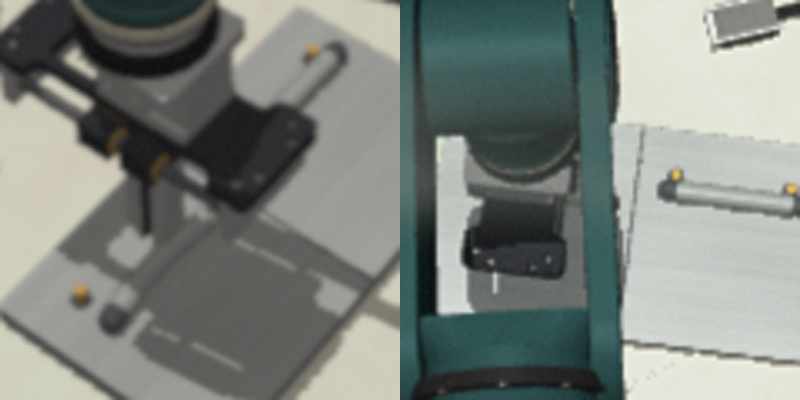

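The side view shows the shaft still lying across the lane beside the closed fingers, so the grasp missed. I'll reopen, lift and measure again.

drive_tool --deltas "0 0 0 0 0 0 50;0 0 0 0 0 0 50;0 0 0 0 0 0 50;0 0 0 0 0 0 50;0 0 0 0 0 0 50"

```text
time: 37.35
tool_pos: [0.6038, 0.0757, 0.0225]
ee_rot: [3.142, 0.0, 1.428]
wrist_force: [0.3, 0.9, -0.1]
width: 0.0419
finger_force: 0.0
```

drive_tool --deltas "0 0 -0.2 0 0 0 50;0 0 -0.6 0 0 0 50;0 0 -1 0 0 0 50;0 -0.5 -1 0 0 0 50;0 -1 -1 0 0 0 50"

```text
time: 37.85
tool_pos: [0.5059, 0.09, 0.1244]
ee_rot: [3.138, -0.001, 1.427]
wrist_force: [-0.0, 0.2, -0.3]
width: 0.0499
finger_force: 0.0
```

```bash
cat >> h.py <<'E'
def prof(c):
    s=snapshot(c)
    for d in finder.masks_of(c,'shaft_1')[:3]:
        v,u=np.nonzero(d['region']); W=np.array([px2w(s,p,.028)[:2] for p in zip(u,v)])
        X=(W-PC)@XD*1000; Y=(W-PC)@YD*1000
        print(c,round(d['confidence'],2),len(u))
        for y in range(-150,150,12):
            k=(Y>=y)&(Y<y+12)
            if k.sum()>3: print('  y',y+6,'x',X[k].min().round(1),X[k].max().round(1),'mid',((X[k].min()+X[k].max())/2).round(1),k.sum())
E
python3 -c "
from h import *
o=st(); shafts(); prof('side'); prof('top')"
```

```text
t 37.85 pos [0.5059 0.09   0.1244] rpy [ 3.1377e+00 -1.0000e-03  1.4268e+00] F [-0.   0.2 -0.3] w 0.0499 ff 0.0 q [0.07 0.02 1.54 0.   1.58 0.21]
side stop_left 0.8 [0.6145 0.0842]
side stop_right 0.71 [ 0.5919 -0.07  ]
side shaft plate mm 0.8 [ 22.9  69.7 117.7  19.3  89.9]
side shaft plate mm 0.45 [ 34.4 -77.6  15.7  10.7   4.4]
top stop_left 0.57 [0.62   0.0827]
top stop_right 0.7 [ 0.5938 -0.07  ]
top shaft plate mm 0.83 [ 33.8 -79.4 118.1  16.   89.7]
top shaft plate mm 0.16 [-138.   249.3  111.8   60.2   10.6]
side 0.64 401
  y 12 x 10.0 27.7 mid 18.8 29
  y 24 x 10.1 29.6 mid 19.8 44
  y 36 x 12.0 31.5 mid 21.8 43
  y 48 x 14.1 31.8 mid 23.0 43
  y 60 x 16.0 31.9 mid 24.0 39
  y 72 x 16.4 30.8 mid 23.6 38
  y 84 x 15.4 31.2 mid 23.3 40
  y 96 x 14.3 31.2 mid 22.8 42
  y 108 x 14.4 30.0 mid 22.2 39
  y 120 x 13.2 28.7 mid 21.0 39
  y 132 x 13.6 21.3 mid 17.5 5
side 0.41 25
  y -84 x 30.3 38.7 mid 34.5 6
  y -72 x 28.6 40.5 mid 34.6 17
top 0.86 240
  y -132 x 26.2 37.2 mid 31.7 16
  y -120 x 27.2 38.9 mid 33.1 25
  y -108 x 26.3 39.0 mid 32.7 21
  y -96 x 27.0 38.7 mid 32.9 24
  y -84 x 25.8 39.5 mid 32.6 26
  y -72 x 26.8 40.8 mid 33.8 26
  y -60 x 25.6 41.9 mid 33.7 32
  y -48 x 26.3 40.9 mid 33.6 27
  y -36 x 27.7 41.7 mid 34.7 28
  y -24 x 27.4 40.4 mid 33.9 15
top 0.59 40
  y 12 x 11.4 24.4 mid 17.9 15
  y 24 x 10.8 26.1 mid 18.4 24
top 0.25 369
```

Run:
```python
from h import *
s=snapshot('side')
c=w2px(s,[[.60,.03,.03]])[0].astype(int)
f=lambda P:np.round((w2px(s,P)-c+60)*400/120)
print('TCP col', f([[.6038,.0757,z] for z in(.022,.04,.06,.08,.1)]).tolist())
P=lambda x,y,z: [*(PC+x*XD+y*YD),z]
print('shaft', f([P(.019,.129,.028),P(.025,.069,.028),P(.019,.009,.028)]).tolist())
im=cv2.imread('pics/a8.png')[:,:400]
# dark/bright profile along the line from camera across the shaft near fingers
for y in range(200,300,6): print(y,[int(im[y,x].mean()) for x in range(110,240,6)])
```

```text
TCP col [[160.0, 260.0], [159.0, 244.0], [158.0, 225.0], [157.0, 206.0], [156.0, 186.0]]
shaft [[103.0, 329.0], [158.0, 257.0], [226.0, 198.0]]
200 [100, 95, 93, 87, 82, 64, 39, 73, 83, 82, 79, 79, 107, 150, 133, 99, 63, 48, 43, 36, 27, 27]
206 [95, 95, 93, 87, 83, 67, 37, 71, 83, 83, 79, 79, 105, 151, 152, 139, 105, 61, 64, 72, 48, 28]
212 [94, 95, 94, 86, 83, 72, 38, 71, 84, 83, 79, 79, 97, 143, 134, 146, 130, 97, 76, 81, 77, 60]
218 [95, 95, 96, 88, 84, 73, 36, 69, 84, 82, 79, 79, 87, 104, 99, 121, 123, 106, 87, 83, 82, 82]
224 [96, 96, 99, 106, 92, 73, 39, 68, 82, 81, 79, 80, 84, 93, 95, 97, 92, 86, 85, 83, 83, 81]
230 [96, 96, 121, 149, 129, 80, 40, 71, 82, 80, 79, 81, 91, 95, 93, 88, 81, 83, 89, 82, 82, 80]
236 [97, 118, 144, 157, 150, 114, 107, 106, 82, 80, 80, 90, 96, 92, 87, 84, 86, 91, 92, 84, 82, 88]
242 [123, 152, 156, 156, 156, 154, 153, 125, 84, 83, 89, 95, 91, 86, 82, 88, 93, 93, 94, 91, 90, 118]
248 [142, 157, 155, 156, 156, 157, 150, 114, 92, 94, 95, 91, 85, 81, 89, 93, 94, 93, 93, 94, 95, 96]
254 [138, 154, 156, 155, 156, 154, 129, 97, 95, 95, 92, 85, 82, 88, 92, 93, 95, 94, 94, 95, 94, 94]
260 [102, 128, 153, 157, 153, 131, 98, 95, 95, 91, 84, 82, 90, 92, 93, 94, 93, 94, 95, 95, 93, 93]
266 [93, 98, 112, 133, 129, 100, 94, 96, 90, 85, 82, 90, 93, 93, 94, 93, 93, 95, 95, 93, 93, 93]
272 [97, 94, 94, 90, 92, 94, 96, 91, 85, 82, 90, 92, 92, 95, 93, 93, 95, 94, 94, 93, 94, 92]
278 [135, 109, 92, 89, 94, 95, 92, 85, 80, 89, 92, 93, 94, 94, 93, 95, 94, 93, 93, 94, 93, 92]
284 [154, 140, 120, 117, 97, 93, 87, 83, 89, 92, 92, 94, 92, 93, 94, 94, 93, 92, 93, 93, 93, 93]
290 [149, 138, 148, 144, 115, 90, 82, 89, 92, 93, 94, 93, 92, 95, 94, 93, 93, 93, 92, 92, 93, 92]
296 [146, 146, 155, 147, 125, 91, 85, 91, 92, 93, 93, 92, 93, 95, 93, 92, 92, 91, 92, 92, 92, 92]
```

Run:
```python
from h import *
o=st(); t=np.array(o['tool_pos']); s=snapshot('side'); im=s['img'].mean(2)
for off in(-.029,-.033,.029,.033):
    print(off)
    for dz in range(-24,50,4):
        p=t+[*(off*XD),dz/1000]; u,v=w2px(s,[p])[0]; print((dz,int(im[int(round(v)),int(round(u))])),end=' ')
    print()
```

```text
t 38.5 pos [0.5054 0.0899 0.1223] rpy [-3.1414e+00  1.0000e-04  1.4273e+00] F [-0.   0.1 -0.4] w 0.0504 ff 0.0 q [ 0.07  0.02  1.54 -0.    1.58  0.21]
-0.029
(-24, 155) (-20, 156) (-16, 156) (-12, 156) (-8, 156) (-4, 156) (0, 155) (4, 155) (8, 154) (12, 152) (16, 127) (20, 127) (24, 110) (28, 91) (32, 81) (36, 82) (40, 83) (44, 82) (48, 80) 
-0.033
(-24, 144) (-20, 155) (-16, 155) (-12, 156) (-8, 156) (-4, 157) (0, 157) (4, 156) (8, 156) (12, 151) (16, 139) (20, 137) (24, 152) (28, 146) (32, 134) (36, 95) (40, 84) (44, 79) (48, 80) 
0.029
(-24, 153) (-20, 152) (-16, 152) (-12, 151) (-8, 153) (-4, 153) (0, 154) (4, 154) (8, 153) (12, 151) (16, 121) (20, 113) (24, 105) (28, 76) (32, 44) (36, 24) (40, 17) (44, 17) (48, 18) 
0.033
(-24, 153) (-20, 153) (-16, 153) (-12, 155) (-8, 155) (-4, 154) (0, 153) (4, 153) (8, 153) (12, 147) (16, 100) (20, 75) (24, 53) (28, 42) (32, 43) (36, 42) (40, 42) (44, 43) (48, 43)
```

The fingertips show up about 15 mm above the reported TCP, so the first grasp closed above the shaft. I'll go deeper this time and watch the force.

drive_tool --deltas "0.01 0.3 0 0 0 0 44;0.01 0.7 0 0 0 0 44;0.01 0.98 0 0 0 0 44;0.01 0.98 0 0 0 0 44;0.01 0.98 0.2 0 0 0 44"

```text
time: 39.05
tool_pos: [0.6044, 0.077, 0.105]
ee_rot: [3.136, -0.001, 1.427]
wrist_force: [0.1, -0.1, 0.8]
width: 0.044
finger_force: 0.0
```

drive_tool --deltas "0 0 0.3 0 0 0 44;0 0 0.6 0 0 0 44;0 0 0.75 0 0 0 44;0 0 0.8 0 0 0 44;0 0 0.8 0 0 0 44"

```text
time: 39.55
tool_pos: [0.6016, 0.0771, 0.0224]
ee_rot: [-3.141, 0.0, 1.428]
wrist_force: [-0.2, 0.2, 0.4]
width: 0.044
finger_force: 0.0
```

drive_tool --deltas "0 0 0.02 0 0 0 44;0 0 0.04 0 0 0 44;0 0 0.05 0 0 0 44;0 0 0.05 0 0 0 44"

```text
time: 39.95
tool_pos: [0.6022, 0.077, 0.0179]
ee_rot: [3.141, -0.0, 1.428]
wrist_force: [0.3, -0.4, 0.9]
width: 0.0439
finger_force: 0.0
```

drive_tool --deltas "0 0 0.02 0 0 0 44;0 0 0.04 0 0 0 44;0 0 0.05 0 0 0 44"

```text
time: 40.25
tool_pos: [0.6018, 0.077, 0.0121]
ee_rot: [-3.141, 0.0, 1.428]
wrist_force: [-1.3, -0.4, 0.3]
width: 0.044
finger_force: 0.0
```

drive_tool --deltas "0 0 0.01 0 0 0 44;0 0 0.02 0 0 0 44"

```text
time: 40.45
tool_pos: [0.602, 0.077, 0.0103]
ee_rot: [-3.142, 0.0, 1.428]
wrist_force: [-0.3, -0.2, -0.6]
width: 0.0441
finger_force: 0.0
```

drive_tool --deltas "0 0 0.01 0 0 0 44;0 0 0.01 0 0 0 44"

```text
time: 40.65
tool_pos: [0.6018, 0.077, 0.0092]
ee_rot: [-3.141, 0.0, 1.428]
wrist_force: [0.9, -0.3, -1.0]
width: 0.044
finger_force: 0.0
```

drive_tool --deltas "0 0 0 0 0 0 5;0 0 0 0 0 0 5;0 0 0 0 0 0 5;0 0 0 0 0 0 5;0 0 0 0 0 0 5"

```text
time: 41.15
tool_pos: [0.602, 0.077, 0.0095]
ee_rot: [3.142, 0.0, 1.428]
wrist_force: [1.4, -0.4, 0.5]
width: 0.0079
finger_force: 0.0
```

drive_tool --deltas "0 0 0 0 0 0 5;0 0 0 0 0 0 5"

```text
time: 41.35
tool_pos: [0.602, 0.077, 0.0095]
ee_rot: [3.142, 0.0, 1.428]
wrist_force: [0.7, -0.9, 0.2]
width: 0.0053
finger_force: 0.0
```

```bash
python3 - <<'E'
from h import *
o=st(); t=np.array(o['tool_pos']); s=snapshot('side'); im=s['img'].astype(int)
c=w2px(s,[[*t[:2],.03]])[0].round().astype(int)
print('center',c,'proj tcp z',[(z,w2px(s,[[*t[:2],z]])[0].round(1).tolist()) for z in(.0095,.0235,.036,.05)])
print('shaft mid pred',w2px(s,[[*(PC+.024*XD+.069*YD),.028]])[0].round(1))
g=im.mean(2).astype(int)
for v in range(c[1]-22,c[1]+14): print(v,g[v,c[0]-16:c[0]+17].tolist())
E
python3 -c "
from h import *
prof('side')"
```

```text
t 41.35 pos [0.602  0.077  0.0095] rpy [3.1415e+00 1.0000e-04 1.4276e+00] F [ 0.7 -0.9  0.2] w 0.0053 ff 0.0 q [ 0.03  0.29  1.46 -0.    1.39  0.18]
center [300 261] proj tcp z [(0.0095, [300.5, 266.2]), (0.0235, [300.3, 262.5]), (0.036, [300.2, 259.1]), (0.05, [300.0, 255.2])]
shaft mid pred [299.9 261.3]
239 [199, 193, 177, 145, 102, 60, 35, 26, 24, 25, 24, 24, 28, 38, 53, 61, 59, 55, 54, 52, 56, 68, 83, 110, 139, 148, 141, 121, 92, 60, 37, 29, 32]
240 [193, 177, 148, 119, 95, 76, 57, 39, 28, 24, 23, 21, 26, 37, 53, 61, 56, 55, 56, 55, 56, 62, 74, 105, 136, 151, 154, 147, 129, 101, 67, 41, 33]
241 [178, 149, 119, 102, 95, 87, 75, 60, 46, 31, 27, 24, 28, 38, 49, 56, 54, 52, 53, 55, 55, 56, 63, 86, 114, 137, 151, 154, 148, 127, 90, 51, 37]
242 [148, 119, 102, 98, 95, 91, 84, 75, 64, 49, 35, 26, 28, 35, 45, 53, 59, 60, 57, 55, 54, 56, 57, 65, 81, 105, 130, 145, 147, 131, 93, 52, 38]
243 [119, 104, 98, 95, 94, 91, 85, 82, 78, 68, 53, 34, 25, 32, 42, 58, 69, 73, 67, 60, 56, 55, 53, 57, 61, 73, 95, 118, 130, 121, 86, 48, 34]
244 [102, 97, 96, 95, 94, 92, 88, 83, 82, 77, 63, 40, 28, 37, 5
[... 4281 characters left out ...]
8, 90, 92, 93, 93, 94, 93, 93, 93, 93, 94, 94, 94, 93, 93, 93, 92, 92, 93, 94, 92, 93]
side 0.86 302
  y 24 x 18.4 26.4 mid 22.4 4
  y 36 x 12.1 29.8 mid 21.0 40
  y 48 x 14.1 20.4 mid 17.2 14
  y 60 x 16.0 21.1 mid 18.5 10
  y 72 x 15.0 34.0 mid 24.5 42
  y 84 x 13.9 34.1 mid 24.0 47
  y 96 x 14.0 31.4 mid 22.7 47
  y 108 x 13.1 30.1 mid 21.6 42
  y 120 x 11.9 28.9 mid 20.4 46
  y 132 x 13.6 26.0 mid 19.8 10
side 0.78 256
  y -144 x 30.5 41.0 mid 35.8 7
  y -132 x 25.5 44.6 mid 35.1 35
  y -120 x 25.7 44.9 mid 35.3 38
  y -108 x 24.5 45.1 mid 34.8 41
  y -96 x 24.6 45.2 mid 34.9 40
  y -84 x 24.9 43.7 mid 34.3 38
  y -72 x 25.3 42.3 mid 33.8 36
  y -60 x 28.9 42.5 mid 35.7 21
side 0.56 2203
```

Re-reading the pixels, the real tips are about 27 mm above the reported TCP; the grey I took for the tips was shadow. They are now just at the shaft's top. I'll open and go about 13 mm deeper, with force checks.

drive_tool --deltas "0 0 -0.03 0 0 0 44;0 0 -0.03 0 0 0 44;0 0 -0.03 0 0 0 44;0 0 -0.03 0 0 0 44;0 0 -0.03 0 0 0 44"

```text
time: 42.0
tool_pos: [0.6019, 0.0769, 0.0124]
ee_rot: [-3.141, 0.0, 1.428]
wrist_force: [0.0, -0.8, -0.2]
width: 0.0416
finger_force: 0.0
```

drive_tool --deltas "0 0 0.03 0 0 0 44;0 0 0.06 0 0 0 44;0 0 0.08 0 0 0 44;0 0 0.08 0 0 0 44"

```text
time: 42.4
tool_pos: [0.6015, 0.077, 0.0037]
ee_rot: [-3.14, 0.0, 1.428]
wrist_force: [0.1, 0.1, 0.3]
width: 0.044
finger_force: 0.0
```

drive_tool --deltas "0 0 0.02 0 0 0 44;0 0 0.03 0 0 0 44;0 0 0.03 0 0 0 44"

```text
time: 42.7
tool_pos: [0.6018, 0.077, 0.0013]
ee_rot: [-3.141, 0.0, 1.428]
wrist_force: [1.0, -0.5, 0.3]
width: 0.0443
finger_force: 0.0
```

drive_tool --deltas "0 0 0.01 0 0 0 44;0 0 0.02 0 0 0 44;0 0 0.02 0 0 0 44"

```text
time: 43.0
tool_pos: [0.6018, 0.077, -0.0007]
ee_rot: [-3.141, 0.0, 1.428]
wrist_force: [0.2, -0.1, 0.6]
width: 0.0437
finger_force: 0.0
```

drive_tool --deltas "0 0 0.01 0 0 0 44;0 0 0.01 0 0 0 44"

```text
time: 43.2
tool_pos: [0.6019, 0.077, -0.0017]
ee_rot: [-3.141, 0.0, 1.428]
wrist_force: [-0.1, 0.3, -0.5]
width: 0.0439
finger_force: 0.0
```

drive_tool --deltas "0 0 0.01 0 0 0 44;0 0 0.01 0 0 0 44"

```text
time: 43.4
tool_pos: [0.6019, 0.077, -0.0027]
ee_rot: [-3.141, 0.0, 1.428]
wrist_force: [0.1, 0.2, -0.7]
width: 0.0442
finger_force: 0.0
```

drive_tool --deltas "0 0 0.01 0 0 0 44;0 0 0.01 0 0 0 44"

```text
time: 43.6
tool_pos: [0.6019, 0.077, -0.0037]
ee_rot: [-3.141, 0.0, 1.428]
wrist_force: [0.6, 0.7, 0.1]
width: 0.0444
finger_force: 0.0
```

drive_tool --deltas "0 0 0 0 0 0 5;0 0 0 0 0 0 5;0 0 0 0 0 0 5;0 0 0 0 0 0 5;0 0 0 0 0 0 5"

```text
time: 44.1
tool_pos: [0.6024, 0.0769, -0.0034]
ee_rot: [3.141, 0.0, 1.428]
wrist_force: [0.1, 0.1, 0.3]
width: 0.0131
finger_force: 28.0
```

drive_tool --deltas "0 0 0 0 0 0 44;0 0 0 0 0 0 44;0 0 0 0 0 0 44;0 0 0 0 0 0 44;0 0 0 0 0 0 44"

```text
time: 44.6
tool_pos: [0.6019, 0.077, -0.0036]
ee_rot: [-3.142, 0.0, 1.428]
wrist_force: [0.3, 0.1, 0.4]
width: 0.0435
finger_force: 0.0
```

drive_tool --deltas "0 0 0.01 0 0 0 44;0 0 0.02 0 0 0 44;0 0 0.02 0 0 0 44"

```text
time: 44.9
tool_pos: [0.6017, 0.0769, -0.0058]
ee_rot: [-3.141, 0.0, 1.428]
wrist_force: [-0.6, 0.1, 0.0]
width: 0.044
finger_force: 0.0
```

drive_tool --deltas "0 0 0.01 0 0 0 44;0 0 0.01 0 0 0 44"

```text
time: 45.1
tool_pos: [0.6018, 0.077, -0.0067]
ee_rot: [-3.141, 0.0, 1.428]
wrist_force: [0.5, -0.2, -0.9]
width: 0.0441
finger_force: 0.0
```

drive_tool --deltas "0 0 0.01 0 0 0 44;0 0 0.01 0 0 0 44"

```text
time: 45.3
tool_pos: [0.6018, 0.077, -0.0077]
ee_rot: [-3.141, 0.0, 1.428]
wrist_force: [0.0, -0.7, -0.2]
width: 0.0439
finger_force: 0.0
```

drive_tool --deltas "0 0 0.01 0 0 0 44;0 0 0.01 0 0 0 44"

```text
time: 45.5
tool_pos: [0.6018, 0.077, -0.0087]
ee_rot: [-3.141, 0.0, 1.428]
wrist_force: [-0.6, 0.6, 0.3]
width: 0.0442
finger_force: 0.0
```

drive_tool --deltas "0 0 0.01 0 0 0 44;0 0 0.01 0 0 0 44"

```text
time: 45.7
tool_pos: [0.6019, 0.077, -0.0097]
ee_rot: [-3.141, 0.0, 1.428]
wrist_force: [0.1, -0.1, -0.2]
width: 0.0437
finger_force: 0.0
```

drive_tool --deltas "0 0 0.01 0 0 0 44;0 0 0.01 0 0 0 44"

```text
time: 45.9
tool_pos: [0.6019, 0.077, -0.0107]
ee_rot: [-3.141, 0.0, 1.428]
wrist_force: [0.5, -0.9, 0.7]
width: 0.0438
finger_force: 0.0
```

drive_tool --deltas "0 0 0 0 0 0 5;0 0 0 0 0 0 5;0 0 0 0 0 0 5;0 0 0 0 0 0 5;0 0 0 0 0 0 5"

```text
time: 46.4
tool_pos: [0.6022, 0.077, -0.0104]
ee_rot: [3.141, 0.0, 1.428]
wrist_force: [0.1, -0.4, 0.4]
width: 0.0154
finger_force: 30.0
```

drive_tool --deltas "0 0 -0.1 0 0 0 5;0 0 -0.35 0 0 0 5;0 0 -0.7 0 0 0 5;0 0 -0.9 0 0 0 5;0 0 -0.9 0 0 0 5"

```text
time: 46.9
tool_pos: [0.6047, 0.0772, 0.0843]
ee_rot: [3.133, -0.001, 1.428]
wrist_force: [0.0, 0.1, -0.9]
width: 0.0152
finger_force: 30.0
```

drive_tool --deltas "-0.1 0 0 0 0 0 5;-0.35 -0.04 0 0 0 0 5;-0.65 -0.08 0 0 0 0 5;-1 -0.12 0 0 0 0 5"

```text
time: 47.3
tool_pos: [0.5735, -0.021, 0.0765]
ee_rot: [-3.136, 0.0, 1.429]
wrist_force: [0.3, -1.1, -1.9]
width: 0.0154
finger_force: 30.0
```

drive_tool --deltas "-0.33 -0.04 0 0 0 0 5;-0.66 -0.08 0 0 0 0 5;-1 -0.12 0 0 0 0 5"

```text
time: 47.6
tool_pos: [0.547, -0.1188, 0.0766]
ee_rot: [-3.136, -0.0, 1.427]
wrist_force: [0.8, -0.0, -2.6]
width: 0.015
finger_force: 30.0
```

drive_tool --deltas "-0.33 -0.04 0 0 0 0 5;-0.66 -0.08 0 0 0 0 5;-1 -0.12 0 0 0 0 5"

```text
time: 47.9
tool_pos: [0.5209, -0.2158, 0.0766]
ee_rot: [-3.137, -0.001, 1.427]
wrist_force: [0.8, 0.8, -1.7]
width: 0.0154
finger_force: 30.0
```

drive_tool --deltas "-0.3 -0.03 0 0 0 0.08 5;-0.55 -0.06 0 0 0 0.16 5;-0.8 -0.09 0 0 0 0.24 5;-1 -0.12 0 0 0 0.32 5;-1 -0.12 0 0 0 0.4 5"

```text
time: 48.4
tool_pos: [0.4943, -0.3143, 0.0764]
ee_rot: [-3.137, 0.002, 0.79]
wrist_force: [-1.0, 1.1, -2.5]
width: 0.0148
finger_force: 30.0
```

drive_tool --deltas "0 0 0 0 0 0.09 5;0 0 0 0 0 0.18 5;0 0 0 0 0 0.27 5;0 0 0 0 0 0.36 5;0 0 0 0 0 0.4 5"

```text
time: 48.9
tool_pos: [0.4952, -0.3115, 0.0764]
ee_rot: [-3.138, 0.004, 0.167]
wrist_force: [-0.1, -1.2, -1.3]
width: 0.0154
finger_force: 30.0
```

Run:
```python
from h import *
o=st()
for c in('side','top'):
    s=snapshot(c)
    for d in finder.landmark_of(c,'reject_tray')[:1]: print(c,round(d['confidence'],2),np.round(px2w(s,d['xy'],0),4))
    for d in finder.masks_of(c,'shaft_1')[:3]:
        z=.115
        cs=max(cv2.findContours(d['region'].astype(np.uint8),0,1)[0],key=cv2.contourArea)[:,0]
        W=np.array([px2w(s,p,z)[:2] for p in cs],np.float32)
        print(c,round(d['confidence'],2),np.round(cv2.minAreaRect(W*1000)[0],1),np.round(cv2.minAreaRect(W*1000)[1:][0],1),cv2.minAreaRect(W*1000)[2])
s=snapshot('top'); hsv=cv2.cvtColor(s['img'],cv2.COLOR_RGB2HSV)
m=cv2.inRange(hsv,(0,150,60),(8,255,255))|cv2.inRange(hsv,(172,150,60),(180,255,255))
n,l,st_,ce=cv2.connectedComponentsWithStats(m); i=1+np.argmax(st_[1:,4])
v,u=np.nonzero(l==i); W=np.array([px2w(s,p,.03)[:2] for p in zip(u,v)],np.float32)*1000
print('tray red',np.round(cv2.minAreaRect(W)[0]),np.round(cv2.minAreaRect(W)[1]),cv2.minAreaRect(W)[2])
```

```text
t 48.9 pos [ 0.4952 -0.3115  0.0764] rpy [-3.1379  0.0041  0.1666] F [-0.1 -1.2 -1.3] w 0.0154 ff 30.0 q [-0.66  0.21  1.43 -0.    1.52  0.75]
side 0.76 [ 0.4951 -0.3137  0.    ]
side 0.87 [561.9  -9.6] [108.6  18.6] 80.78582763671875
side 0.51 [ 461.7 -312.8] [51.5 24. ] 2.660205364227295
top 0.81 [ 0.4928 -0.3223  0.    ]
top 0.5 [576.1 -64.9] [109.3  14.5] 81.48282623291016
tray red [ 507. -313.] [145. 109.] 9.216669082641602
```

drive_tool --deltas "0 0.03 0.1 0 0 0 5;0 0.05 0.3 0 0 0 5;0 0.05 0.55 0 0 0 5;0 0.05 0.75 0 0 0 5;0 0.05 0.8 0 0 0 5"

```text
time: 49.75
tool_pos: [0.496, -0.3155, -0.0044]
ee_rot: [-3.137, 0.005, 0.171]
wrist_force: [-0.8, 0.2, -2.0]
width: 0.0153
finger_force: 30.0
```

drive_tool --deltas "0 0 0.03 0 0 0 5;0 0 0.06 0 0 0 5;0 0 0.1 0 0 0 5;0 0 0.1 0 0 0 5"

```text
time: 50.15
tool_pos: [0.4984, -0.3172, -0.0102]
ee_rot: [3.141, -0.0, 0.171]
wrist_force: [-0.4, -1.0, -2.0]
width: 0.0153
finger_force: 30.0
```

drive_tool --deltas "0 0 0.02 0 0 0 5;0 0 0.04 0 0 0 5;0 0 0.05 0 0 0 5;0 0 0.05 0 0 0 5"

```text
time: 50.55
tool_pos: [0.4981, -0.3169, -0.0157]
ee_rot: [-3.141, 0.0, 0.171]
wrist_force: [-0.5, 0.4, -1.8]
width: 0.0153
finger_force: 30.0
```

drive_tool --deltas "0 0 0.02 0 0 0 5;0 0 0.04 0 0 0 5;0 0 0.05 0 0 0 5;0 0 0.05 0 0 0 5"

```text
time: 50.95
tool_pos: [0.498, -0.3169, -0.0209]
ee_rot: [-3.141, 0.0, 0.171]
wrist_force: [0.3, -1.3, -2.4]
width: 0.0151
finger_force: 30.0
```

drive_tool --deltas "0 0 0.01 0 0 0 5;0 0 0.02 0 0 0 5;0 0 0.02 0 0 0 5"

```text
time: 51.25
tool_pos: [0.4982, -0.3169, -0.0227]
ee_rot: [-3.141, 0.0, 0.171]
wrist_force: [-0.6, 0.2, -1.4]
width: 0.0153
finger_force: 30.0
```

drive_tool --deltas "0 0 0.01 0 0 0 5;0 0 0.01 0 0 0 5"

```text
time: 51.45
tool_pos: [0.4982, -0.3169, -0.0236]
ee_rot: [-3.142, 0.0, 0.171]
wrist_force: [-0.6, -0.9, -1.3]
width: 0.0154
finger_force: 30.0
```

drive_tool --deltas "0 0 0.01 0 0 0 5;0 0 0.02 0 0 0 5;0 0 0.02 0 0 0 5"

```text
time: 51.75
tool_pos: [0.4981, -0.3169, -0.0257]
ee_rot: [-3.141, 0.0, 0.171]
wrist_force: [0.9, -0.2, -2.1]
width: 0.0155
finger_force: 30.0
```

drive_tool --deltas "0 0 0 0 0 0 34;0 0 0 0 0 0 34;0 0 0 0 0 0 34;0 0 0 0 0 0 34"

```text
time: 52.15
tool_pos: [0.4985, -0.3172, -0.0251]
ee_rot: [3.141, -0.001, 0.171]
wrist_force: [-0.1, -0.0, -0.0]
width: 0.0339
finger_force: 0.0
```

drive_tool --deltas "0 0 -0.1 0 0 0 34;0 0 -0.4 0 0 0 34;0 0 -0.8 0 0 0 34;0 0 -1 0 0 0 34;0 0 -1 0 0 0 34"

```text
time: 52.65
tool_pos: [0.5009, -0.319, 0.0801]
ee_rot: [3.134, -0.007, 0.171]
wrist_force: [0.1, -0.7, 0.6]
width: 0.0339
finger_force: 0.0
```

drive_tool --deltas "-1 0 -0.5 0 0 0 34;-1 0 -0.6 0 0 0 34;-1 0 -0.6 0 0 0 34;-1 0 -0.6 0 0 0 34"

```text
time: 53.05
tool_pos: [0.3992, -0.3349, 0.1357]
ee_rot: [3.139, -0.002, 0.169]
wrist_force: [1.0, 0.1, 0.0]
width: 0.0341
finger_force: 0.0
```

Run:
```python
from h import *
st(); shafts()
for c in('side','top'):
    s=snapshot(c)
    for n,z in(('block',0),('block_grip',.05),('jar',0),('tape',0)):
        for d in finder.landmark_of(c,n)[:1]: print(c,n,round(d['confidence'],2),np.round(px2w(s,d['xy'],z),4))
    for d in finder.masks_of(c,'shaft_1')[:3]:
        cs=max(cv2.findContours(d['region'].astype(np.uint8),0,1)[0],key=cv2.contourArea)[:,0]
        W=np.array([px2w(s,p,.012)[:2] for p in cs],np.float32)
        print(c,round(d['confidence'],2),np.round(cv2.minAreaRect(W*1000)[0],1),np.round(cv2.minAreaRect(W*1000)[1],1),cv2.minAreaRect(W*1000)[2])
```

```text
t 53.05 pos [ 0.3992 -0.3349  0.1357] rpy [ 3.1391e+00 -1.9000e-03  1.6850e-01] F [1.  0.1 0. ] w 0.0341 ff 0.0 q [-0.81  0.03  1.5   0.    1.61  0.6 ]
side stop_left 0.94 [0.6126 0.0826]
side stop_right 0.82 [ 0.5941 -0.0624]
side shaft plate mm 0.72 [ -31.6 -317.4  118.1   29.    18.3]
side shaft plate mm 0.67 [ 34.8 -80.4 122.5  17.7  89.5]
top stop_left 0.7 [0.6208 0.0814]
top stop_right 0.98 [ 0.5903 -0.0709]
top shaft plate mm 0.82 [ -30.9 -330.4  117.9   23.    15.3]
top shaft plate mm 0.66 [ 34.1 -78.3 115.2  17.3  89.7]
side block 0.64 [0.4694 0.2674 0.    ]
side block_grip 0.73 [0.4683 0.2775 0.05  ]
side jar 0.72 [0.6874 0.281  0.    ]
side tape 0.62 [ 0.6859 -0.2584  0.    ]
side 0.82 [597.3 -84. ] [121.   15.4] 80.70171356201172
side 0.72 [ 496.1 -312.8] [115.6  25.3] 8.7402982711792
top block 0.64 [0.4784 0.272  0.    ]
top block_grip 0.64 [0.4726 0.2759 0.05  ]
top jar 0.64 [0.6788 0.2743 0.    ]
top tape 0.77 [ 0.6826 -0.2654  0.    ]
top 0.61 [ 493.6 -314.4] [117.1  20.5] 8.289569854736328
top 0.54 [594.5 -73.5] [116.5  17.9] 81.48881530761719
```

The bent shaft lies in the tray, the straight one is at its pins, the block stands upright, and the jar and tape haven't moved.

```bash
python3 -c "
from bench import robot
print(robot.close_job())"
```

```text
the job is handed in; nothing more can be done
None
```

I rolled both shafts to their stop pins: the left one was bent (it lifted about 5 mm) and now lies in the red tray, the right one ran straight and stays at its pins, the block stands upright on the worktop, and the job was handed in at about 54 s; the bent shaft rolled back about 12 mm from its pins on release before I picked it up.

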